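# File three cartons in the sloped dispatch trays

## Task

Put the three small cartons away in the sloped dispatch trays: the tallest carton (short, brown) in the tray with one pin on its end stop, the longest (brown) in the tray with two pins, and the flat white one in the tray with three pins. Each lies flat on the deck between the side lips, lengthwise and label side up, slid down until it rests against the end stop, and is let go. Leave the mouse and the roll of yellow labels where they are.

Things in the scene. Friction and masses are not known exactly. Their poses are not given: they have to be found in the camera images.
- carton_tall: Brown cardboard carton, the tallest and shortest of the three, label on top; 65 mm wide, 100 mm long, 60 mm high, about 0.09 kg, rigid. Origin: centre of the underside; x runs across the width, y along the length, z up. It starts flat on the table with its length roughly fore and aft.
- carton_long: Brown cardboard carton, the longest and widest of the three, label on top; 68 mm wide, 120 mm long, 50 mm high, about 0.09 kg, rigid. Origin: centre of the underside; x runs across the width, y along the length, z up. It starts flat on the table with its length roughly fore and aft.
- carton_white: Whitish-grey carton, the flattest of the three, label on top; 60 mm wide, 110 mm long, 45 mm high, about 0.09 kg, rigid. Origin: centre of the underside; x runs across the width, y along the length, z up. It starts flat on the table with its length roughly fore and aft.
- tray_one: Fixed wooden tray with a single black pin on its end stop. Origin: on the table under its middle; x level, towards the stop; z up. Deck falls 10 degrees to +x: top 46 mm high at the open end (x=-80 mm), 18 mm at the stop's foot (x=+80). Stop: square to the deck, 30 mm high; pins 14 mm more. Side lips 10 mm above deck, inner faces y=+/-41, outer +/-45. Cartons don't slide by themselves: move them down.
- tray_two: Fixed wooden tray with two black pins side by side on its end stop. Origin: on the table under its middle; x level, towards the stop; z up. Deck falls 10 degrees to +x: top 46 mm high at the open end (x=-80 mm), 18 mm at the stop's foot (x=+80). Stop: square to the deck, 30 mm high; pins 14 mm more. Side lips 10 mm above deck, inner faces y=+/-41, outer +/-45. Cartons don't slide by themselves: move them down.
- tray_three: Fixed wooden tray with three black pins in a row on its end stop. Origin: on the table under its middle; x level, towards the stop; z up. Deck falls 10 degrees to +x: top 46 mm high at the open end (x=-80 mm), 18 mm at the stop's foot (x=+80). Stop: square to the deck, 30 mm high; pins 14 mm more. Side lips 10 mm above deck, inner faces y=+/-41, outer +/-45. Cartons don't slide by themselves: move them down.
- computer_mouse: Bystander, loose: black computer mouse, 110 x 58 x 38 mm, origin under its middle. To be left alone.
- yellow_roll: Bystander, loose: part roll of yellow labels lying flat, 81 mm across, 50 mm high, origin under its middle. To be left alone.
Things that resemble listed ones, but are neither listed nor needed, are in the scene too. What is shaped like the carton_white but blue is not meant.

How it is judged:
At the end, for the whole second after the job is handed in: Each carton in its own tray (tallest: one pin, longest: two, white: three), flat on the deck (6 mm, 2 degrees), right way up, length along the tray within 0.2 rad, within 14 mm of its middle line, end against the end stop (gap under 10 mm), at rest and released (x of carton_tall in the frame of tray_one between 0.0208 and 0.0368 m and y of carton_tall in the frame of tray_one between -0.014 and 0.014 m and z of carton_tall in the frame of tray_one between 0.0207 and 0.0327 m and angle between the x axis of carton_tall and the y axis of tray_one, either way round below 0.2 rad and angle between each of carton_tall, carton_long, carton_white's own z axis and vertical below 0.21 rad and linear speed of each of carton_tall, carton_long, carton_white below 0.02 m/s and contact force between the fingers and carton_tall below 0.05 N and x of carton_long in the frame of tray_two between 0.0109 and 0.0269 m and y of carton_long in the frame of tray_two between -0.014 and 0.014 m and z of carton_long in the frame of tray_two between 0.0224 and 0.0344 m and angle between the x axis of carton_long and the y axis of tray_two, either way round below 0.2 rad and contact force between the fingers and carton_long below 0.05 N and x of carton_white in the frame of tray_three between 0.0158 and 0.0318 m and y of carton_white in the frame of tray_three between -0.014 and 0.014 m and z of carton_white in the frame of tray_three between 0.0216 and 0.0336 m and angle between the x axis of carton_white and the y axis of tray_three, either way round below 0.2 rad and contact force between the fingers and carton_white below 0.05 N); the robot touches nothing.
It fails at once if the computer mouse is pushed away (more than 25 mm) (distance of computer_mouse from where it was at the start of the episode above 0.025 m).
It fails at once if the yellow roll is pushed away (more than 25 mm) (distance of yellow_roll from where it was at the start of the episode above 0.025 m).
It also fails if it takes over 80 s, if anything falls off the work surface, if the arm or the gripper's body presses on something with over 40 N, if the wrist force passes 120 N, or if a joint passes its speed limit or range.

## Robot

A 7-joint arm with a two-finger parallel gripper is mounted at the origin on the work surface; the furniture and walls round the work are solid. World frame = base frame: x ahead of the robot, y to its left, z up, the work surface at z = 0. Lengths are in m, angles in rad, forces in N, time in s.
With the tool pointing down it reaches from about 0.35 to 0.9 m from the base axis. Payload 7.2 kg.
Tool frame: the origin (TCP) lies midway between the tips of the shut fingers; the grasp point (between the pads) lies 19 mm behind it; x points along the fingers, z is the direction in which the jaws open and shut, and the axes are right-handed (so a half turn about x gives the same grasp; the last joint's range is limited). The gripper opens to 85 mm and grips with 20 to 120 N. Pads are 22 mm wide; open, the fingers measure 114 mm over their backs; the gripper's body (76 mm by 85 mm) begins 54 mm behind the grasp point. The pads swing forward as they close: fully open they stand 13 mm farther back than shut.
Start: joints at [-1.232, 0.411, -0.013, 1.596, 0.006, 1.134, -0.082], TCP at [0.247, 0.574, 0.231] pointing down, gripper open.
Joint ranges: [-2.95, 2.95], [-0.29, 1.99], [-1.47, 1.44], [0.14, 2.54], [-1.03, 4.17], [0.13, 1.85], [-2.86, 2.86]. Speed limits (rad/s): [2.39, 2.39, 3.01, 3.01, 3.14, 3.14, 3.14].

## Interface

Orientations are given as a rotation vector (axis times angle).
In Python, from workcell import read_state, grab_frame, camera_model, close_job, outline_of, spot_point gives the robot as it stands.
- The arm moves only by the tool move_arm, never from a script. Its argument "steps" is a list of rows, each a list of 3 entries, a list of its own where there are three numbers: the shift along the tool's x, y, z in mm, then the turn, a rotation vector about the tool's x, y, z in degrees, then the opening in per cent of the stroke, from 0 (shut) to 100 (fully open). In form: [[[x, y, z], [rx, ry, rz], claw], ...]. A call has 1 to 10 rows; each row is the pose to reach, as a shift and turn from the pose measured when the call began, along the tool's axes at that moment; what a row does not reach only later rows make up. A row lasts 1/12 s, in which the tool goes at most 41.7 mm and 7.16 degrees, less where a joint would pass 70% of its speed; a pose out of reach is approached as far as the arm can. A call with a gripper value outside its range is refused whole. The fingers move at their own pace and stop on an object; "squeeze" is the grip in N (left out, the last holds). Time passes only in rows, so rows that repeat a pose let the fingers close. It gives the time, the measured TCP pose, the force and the opening at its end, in the units of the state.
- read_state(): the state, without advancing time (a new reading comes with each control period).
- grab_frame(name): name is "scene" or "top" or "wrist"; returns (picture, depth): 400x640x3 uint8, red, green, blue; 400x640 float32, m along the optical axis (not along the pixel's ray), 0 where there is no reading.
- camera_model(name): a dict with "fx", "fy", "cx", "cy" (pixels), "rvec" (rotation vector, rad) and "tvec" (3), from world to camera coordinates, as OpenCV has them; the wrist camera has in their place "tool_from_camera" (4x4, takes a point from camera to tool coordinates, whose origin is the TCP and whose axes are the tool frame's). Camera axes: x right, y down, z forward; pixel columns grow to the right and rows downward; lengths in m; the calibration is good to about 2 mm. The wrist camera is an equidistant fisheye: a pixel r from the principal point sees the ray r / f radians off the axis. A picture is of the moment at which its call begins: read the wrist's pose just before it. camera_model takes no time and is no camera call.
- close_job(): hands the job in, once; it reports no verdict.
Trained networks look in the newest picture that a camera, given by its name, has taken for a name from the list of things; names that differ only in an ending like _2 or _b are one class to them, and where a whole thing is asked for, a point or a joint stands for the part that bears it (a point fixed in the world has none). Each returns a list of dicts, best first, with "p" (0 to 1); they miss things now and then, are a little off and sometimes report something else, mostly with a low value. They report only what shows in the picture. A call takes as long as a camera call. They do not tell look-alikes from the thing itself.
- outline_of(camera, thing): "region" (400x640 bool, what is visible of it) and "rect" ([left, top, right, bottom] in pixels, round what is visible of it).
- spot_point(camera, thing): "xy" ([column, row] in pixels: a listed point, or the origin of a listed thing).
The state is a dict: "time": time; "joints": joint angles; "qvel": joint speeds; "joint_efforts": joint torques, N m; "tcp_pos": TCP position; "tool_rot": TCP orientation; "wrist_force": force on the tool from outside, world axes, zero at the start; "moment": the same for the moment, N m; "gripper_width": finger opening in m.
Only numpy, scipy, OpenCV 4.12 (cv2) and the standard library are available. Lean on these libraries where they do the work, as an engineer would, in place of code of your own. Each camera call takes 0.05 s, during which the arm holds its last target.

## Working session

There is one attempt and no reset: what is moved stays moved. The work goes in short steps, Python scripts to look and compute and a tool call to move; the robot and the scene stay as the last step left them, time stands still between calls to the robot, and variables do not carry over. Pictures are saved under pics/ and viewed, and the job is handed in when it is done.

Besides the shell and the picture viewer there is one more tool, called in YAML: its name, and indented under it one key for each argument. move_arm: Moves the arm, as the interface text tells. Its arguments: {"type":"object","properties":{"steps":{"type":"array"},"squeeze":{"type":"number"}},"required":["steps"]}

```bash
mkdir -p pics; ls; python3 - <<'E'
from workcell import *
import cv2
print(read_state())
for n in ("scene","top","wrist"):
    p,d=grab_frame(n); cv2.imwrite(f"pics/{n}0.png",p[:,:,::-1]); print(n,camera_model(n))
E
```

```text
pics
{'time': 0.0, 'joints': array([-1.23220725,  0.4118904 , -0.01265834,  1.59703724,  0.0055671 ,
        1.13428159, -0.08218286]), 'qvel': array([ 0.00168297, -0.00154622, -0.0001678 ,  0.00133514,  0.0006446 ,
        0.00018203, -0.00037411]), 'joint_efforts': array([ 1.28015754e-04, -6.00617766e+01,  6.81791380e-01, -2.99403423e+01,
        1.37383348e-02,  1.06570651e-02, -1.71626561e-05]), 'tcp_pos': array([0.2471544 , 0.57352767, 0.23046204]), 'tool_rot': array([-0.90548388,  1.37591712,  0.90391373]), 'wrist_force': array([1.07753903, 0.11725456, 0.24988026]), 'moment': array([-0.00043368, -0.00098615,  0.00431332]), 'gripper_width': 0.08535639901561434}
scene {'fx': 438.4896797977451, 'fy': 438.4896797977451, 'cx': 324.4816161643093, 'cy': 198.8416333105238, 'rvec': array([ 2.09087593, -0.43938871,  0.2776716 ]), 'tvec': array([-0.27234437,  0.12438835,  1.01965771])}
top {'fx': 423.8525527232756, 'fy': 423.8525527232756, 'cx': 318.8174940764306, 'cy': 202.87972489491221, 'rvec': array([ 2.16346089, -2.14284063,  0.13345694]), 'tvec': array([0.01453239, 0.32642586, 0.96699359])}
wrist {'fx': 309.70691628693146, 'fy': 309.70691628693146, 'cx': 318.8544109358792, 'cy': 202.4858831814648, 'tool_from_camera': array([[ 1.79667104e-04, -3.18843101e-01,  9.47807493e-01,
        -1.42478605e-01],
       [ 1.29761216e-03, -9.47806636e-01, -3.18843059e-01,
         8.27460516e-02],
       [ 9.99999142e-01,  1.28717214e-03,  2.43445013e-04,
         7.04125314e-06],
       [ 0.00000000e+00,  0.00000000e+00,  0.00000000e+00,
         1.00000000e+00]])}
```

View pics/scene0.png

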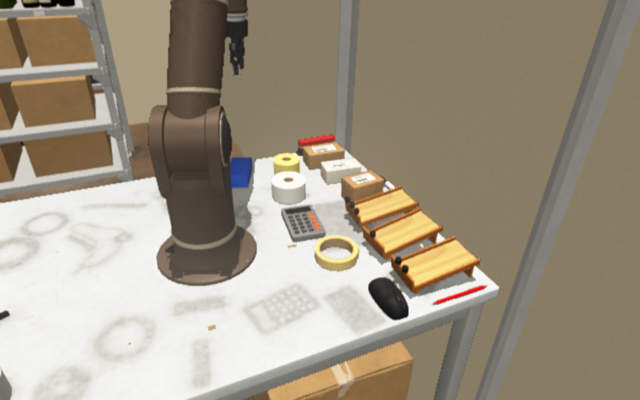

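View pics/top0.png

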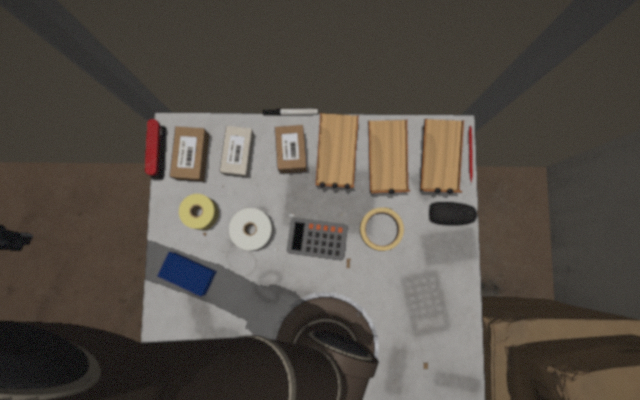

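View pics/wrist0.png

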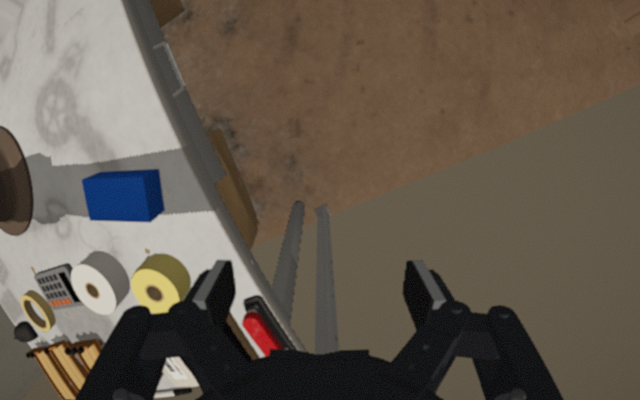

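The top view shows the cartons at (188,153) brown, (237,151) white and (291,148) brown. The trays are at (337,151), (388,156) and (441,155), with their stops toward the robot. The blue look-alike is at (187,273), the yellow roll at (197,211) and the mouse at (452,213). Next I'll zoom in and measure.

```bash
cat > h.py <<'E'
import numpy as np, cv2
from workcell import *
from scipy.spatial.transform import Rotation as R
def pts(cam,d,mask=None):
    m=camera_model(cam); v,u=np.nonzero((d>0)&(mask if mask is not None else True))
    z=d[v,u]; P=np.c_[(u-m['cx'])/m['fx']*z,(v-m['cy'])/m['fy']*z,z]
    Rm=R.from_rotvec(m['rvec']).as_matrix()
    return (P-m['tvec'])@Rm, u,v
def proj(cam,X):
    m=camera_model(cam)
    K=np.array([[m['fx'],0,m['cx']],[0,m['fy'],m['cy']],[0,0,1.]])
    return cv2.projectPoints(np.atleast_2d(X).astype(float),m['rvec'],m['tvec'],K,None)[0][:,0]
def st():
    s=read_state(); return s,R.from_rotvec(s['tool_rot'])
E
python3 - <<'E'
from h import *
s,r=st(); print(np.round(r.as_matrix(),3))
p,d=grab_frame("top"); cv2.imwrite("pics/topc.png",cv2.resize(p[100:220,140:490,::-1],None,fx=2.25,fy=2.25,interpolation=cv2.INTER_CUBIC))
for n in ["carton_tall","carton_long","carton_white","tray_one","tray_two","tray_three","computer_mouse","yellow_roll"]:
    for o in outline_of("top",n)[:4]:
        P,u,v=pts("top",d,o['region'])
        zt=np.percentile(P[:,2],90); T=P[abs(P[:,2]-zt)<0.008]
        (c,wh,a)=cv2.minAreaRect((T[:,:2]*1000).astype(np.float32))
        print(n,round(o['p'],2),np.round(o['rect']),"ztop%.4f"%np.median(T[:,2]),np.round(c,1),np.round(wh,1),round(a,1))
p2,_=grab_frame("scene"); cv2.imwrite("pics/scenec.png",cv2.resize(p2[120:310,260:500,::-1],None,fx=3,fy=3,interpolation=cv2.INTER_CUBIC))
E
```

```text
[[-0.    -0.918  0.396]
 [-0.001  0.396  0.918]
 [-1.    -0.    -0.001]]
carton_tall 0.84 [268. 126. 307. 172.] ztop0.0606 [451.4  85.5] [100.9  65.2] 4.8
carton_long 0.93 [171. 126. 209. 183.] ztop0.0506 [439.  323.2] [ 70.2 120.9] 87.0
carton_white 0.85 [218. 126. 255. 183.] ztop0.0457 [446.4 212.6] [ 60.9 110.3] 84.2
carton_white 0.56 [157. 254. 217. 296.] ztop0.0457 [163.  315.9] [109.9  59. ] 66.5
tray_one 0.73 [370. 120. 409. 196.] ztop0.0426 [ 435.1 -141.5] [173.2  90.5] 2.0
tray_two 0.76 [420. 117. 462. 195.] ztop0.0427 [ 437.9 -265.6] [ 91.4 171.5] 87.4
tray_three 0.57 [313. 110. 360. 184.] ztop0.0427 [448.3 -21.8] [ 89.6 171.8] 87.0
computer_mouse 0.67 [427. 201. 478. 228.] ztop0.0305 [ 307.3 -295.9] [46.5 94.6] 0.7
yellow_roll 0.71 [180. 195. 216. 232.] ztop0.0504 [303.4 295.4] [80. 78.] 60.6
```

View pics/topc.png

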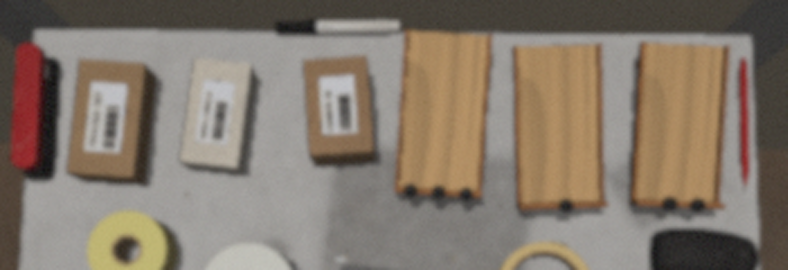

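View pics/scenec.png

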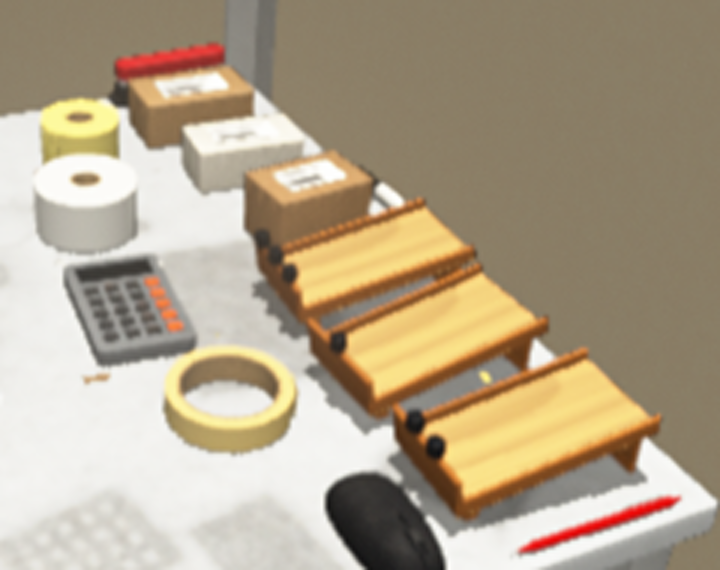

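Left to right, the trays have three pins (crop 437,192), one (565,205) and two (683,205). The networks agree. Next: exact tray poses.

```bash
python3 - <<'E'
from h import *
ds=[grab_frame("top")[1] for _ in range(4)]; d=np.median(ds,0).astype(np.float32)
for n in ["tray_one","tray_two","tray_three"]:
    o=outline_of("top",n)[0]; m=cv2.dilate(o['region'].astype(np.uint8),np.ones((5,5)))>0
    P,u,v=pts("top",d,m); P=P[P[:,2]>0.012]
    (c,wh,a)=cv2.minAreaRect((P[:,:2]).astype(np.float32))
    # axis downhill
    ang=np.radians(a)
    e=[np.array([np.cos(ang),np.sin(ang)]),np.array([-np.sin(ang),np.cos(ang)])]
    ax=e[int(abs(e[1][0])>abs(e[0][0]))]; ax=-ax*np.sign(ax[0]); ay=np.array([-ax[1],ax[0]])
    q=P[:,:2]-c; X=q@ax;Y=q@ay
    k=(abs(Y)<0.032)&(abs(X)<0.065)
    A=np.c_[X[k],Y[k],np.ones(k.sum())]; co=np.linalg.lstsq(A,P[k,2],rcond=None)[0]
    res=P[k,2]-A@co
    xo=(0.0321-co[2])/co[0]
    O=np.array(c)+ax*xo
    print(n,"yaw",round(np.degrees(np.arctan2(ax[1],ax[0])),2),"rect c",np.round(c,4),np.round(wh,4),"slope",np.degrees(np.arctan(co[:2])).round(2),"O",O.round(4),"res",res.std().round(4))
    S=P[(P[:,2]>0.035)&(X>0.05)]; print("  stop pts",((S[:,:2]-O)@ax).mean().round(4) if len(S) else None, ((S[:,:2]-O)@ay).mean().round(4) if len(S) else None,"X range",(X-xo).min().round(4),(X-xo).max().round(4))
for n in ["carton_tall","carton_long","carton_white"]:
    o=outline_of("top",n)[0]
    P,u,v=pts("top",d,o['region']); zt=np.percentile(P[:,2],80); T=P[abs(P[:,2]-zt)<0.008]
    (c,wh,a)=cv2.minAreaRect((T[:,:2]*1000).astype(np.float32))
    print(n,np.median(T[:,2]).round(4),np.round(c,1),np.round(wh,1),round(a,1))
s,r=st();print(s['time'])
E
```

```text
tray_one yaw -177.8 rect c [ 0.433  -0.1415] [0.1763 0.0904] slope [-10.06  -0.03] O [ 0.439  -0.1413] res 0.001
  stop pts 0.0866 -0.0012 X range -0.0821 0.0942
tray_two yaw 177.62 rect c [ 0.4351 -0.2657] [0.0904 0.1763] slope [-10.01   0.04] O [ 0.4417 -0.266 ] res 0.001
  stop pts 0.0877 -0.0018 X range -0.0815 0.0948
tray_three yaw 176.72 rect c [ 0.4098 -0.0194] [0.09   0.2478] slope [0.77 0.43] O [ 0.2717 -0.0114] res 0.0098
  stop pts -0.0835 0.0072 X range -0.2622 -0.0144
carton_tall 0.0606 [451.2  85.6] [99.9 65.2] 4.9
carton_long 0.0507 [438.7 323.6] [ 69.1 120.1] 86.7
carton_white 0.0456 [162.4 316.6] [110.7  60.6] 66.7
1.15
```

```bash
python3 - <<'E'
from h import *
ds=[grab_frame("top")[1] for _ in range(4)]; d=np.median(ds,0).astype(np.float32)
P,u,v=pts("top",d)
def box(x0,x1,y0,y1,z0): return P[(P[:,0]>x0)&(P[:,0]<x1)&(P[:,1]>y0)&(P[:,1]<y1)&(P[:,2]>z0)&(P[:,2]<0.1)]
for n,y in [("one",-.1413),("two",-.266),("three",-.0218)]:
    Q=box(.34,.56,y-.058,y+.058,.012)
    (c,wh,a)=cv2.minAreaRect((Q[:,:2]).astype(np.float32))
    ang=np.radians(a); e=[np.array([np.cos(ang),np.sin(ang)]),np.array([-np.sin(ang),np.cos(ang)])]
    ax=e[int(abs(e[1][0])>abs(e[0][0]))]; ax=-ax*np.sign(ax[0]); ay=np.array([-ax[1],ax[0]])
    q=Q[:,:2]-c;X=q@ax;Y=q@ay;k=(abs(Y)<0.032)&(abs(X)<0.065)
    A=np.c_[X[k],Y[k],np.ones(k.sum())]; co=np.linalg.lstsq(A,Q[k,2],rcond=None)[0]; xo=(.0321-co[2])/co[0]
    print(n,"yaw",np.degrees(np.arctan2(ax[1],ax[0])).round(2),np.round(c,4),np.round(wh,4),"slope",np.degrees(np.arctan(co[:2])).round(2),"O",(c+ax*xo).round(4),"deck at c",co[2].round(4))
Q=box(.36,.53,.16,.265,.035); r=cv2.minAreaRect((Q[:,:2]*1000).astype(np.float32)); print("white",r,np.median(Q[:,2]))
# what surrounds, tall things
print(read_state()['time'])
E
```

```text
one yaw -177.76 [ 0.4332 -0.1415] [0.1762 0.0903] slope [-9.94 -0.1 ] O [ 0.4393 -0.1412] deck at c 0.031
two yaw 177.61 [ 0.4351 -0.2657] [0.0905 0.177 ] slope [-10.03  -0.12] O [ 0.4418 -0.266 ] deck at c 0.0309
three yaw 176.76 [ 0.4555 -0.0137] [0.1065 0.1963] slope [-10.03  -0.02] O [ 0.4514 -0.0135] deck at c 0.0328
white ((446.6494140625, 212.7311248779297), (61.22956848144531, 110.0705337524414), 84.26463317871094) 0.045626222400566206
1.35
```

```bash
python3 - <<'E'
from h import *
ds=[grab_frame("top")[1] for _ in range(4)]; d=np.median(ds,0).astype(np.float32)
P,u,v=pts("top",d)
def box(x0,x1,y0,y1,z0): return P[(P[:,0]>x0)&(P[:,0]<x1)&(P[:,1]>y0)&(P[:,1]<y1)&(P[:,2]>z0)&(P[:,2]<0.1)]
Q=box(.34,.56,-.08,.03,.02)
for zz in np.arange(.36,.56,.02):
    k=(Q[:,0]>zz)&(Q[:,0]<zz+.02); 
    if k.sum(): print(round(zz,2),k.sum(),Q[k,1].min().round(4),Q[k,1].max().round(4),Q[k,2].max().round(3))
for xm in (.525,.53,.535):
    Q=box(.34,xm,-.08,.03,.02)
    (c,wh,a)=cv2.minAreaRect((Q[:,:2]).astype(np.float32)); print(c,wh,a)
E
```

```text
0.36 155 -0.0615 0.027 0.064
0.38 285 -0.0636 0.0271 0.036
0.4 321 -0.0636 0.0251 0.038
0.42 341 -0.0654 0.0251 0.042
0.44 348 -0.0652 0.0231 0.046
0.46 333 -0.0672 0.021 0.048
0.48 332 -0.0692 0.0211 0.052
0.5 351 -0.0691 0.019 0.056
0.52 219 -0.071 0.0191 0.056
(0.4421454668045044, -0.021180804818868637) (0.09000571072101593, 0.17075778543949127) 86.69775390625
(0.44396305084228516, -0.021285679191350937) (0.09000571072101593, 0.17439912259578705) 86.69775390625
(0.44499123096466064, -0.021345000714063644) (0.09000571072101593, 0.17645882070064545) 86.69775390625
```

Choice: the tall carton is at top pixel (291,148), 100×65 mm and 60.6 mm high. The long one is at (188,153), 120×69 mm and 50.6 mm high. The white one is at (237,151). The blue box at (187,273) is excluded. Sizes and heights match the descriptions.

```bash
cat >> h.py <<'E'
CART={'tall':((.4512,.0856),4.9,.060),'long':((.4388,.3234),-3.3,.050),'white':((.4466,.2127),-5.7,.045)}
TRAY={'tall':((.4392,-.1413),-177.8),'long':((.4418,-.2660),177.6),'white':((.4513,-.0217),176.7)}
XS={'tall':.0308,'long':.0209,'white':.0258}
def cpose(n,h):
    (x,y),t,_=CART[n]; t=np.radians(t); c,s_=np.cos(t),np.sin(t)
    return np.array([x,y,h]),R.from_matrix(np.c_[[0,0,-1],[-c,-s_,0],[-s_,c,0]])
def tpose(n,g,above,lift):
    """TCP with carton underside centre 'lift' above deck, 'above'=TCP over underside, g=gap before stop along deck"""
    (x,y),t=TRAY[n]; t=np.radians(t); a=np.array([np.cos(t),np.sin(t),0]); b=np.radians(10)
    dn=a*np.cos(b)-np.array([0,0,np.sin(b)]); nn=a*np.sin(b)+np.array([0,0,np.cos(b)])
    ay=np.cross([0,0,1],a)
    foot=np.array([x,y,0])+a*XS[n]+np.array([0,0,.032-np.tan(b)*XS[n]])
    p=foot-dn*g+nn*(lift+above)
    return p,R.from_matrix(np.c_[-nn,np.cross(-ay,-nn),-ay])
def go(T):
    s,r=st(); p,q=T
    print("t%.2f"%s['time'],"tcp",s['tcp_pos'].round(4),"F",s['wrist_force'].round(1),"w%.4f"%s['gripper_width'],
     "| shift",(r.inv().apply(p-s['tcp_pos'])*1000).round(1),"turn",np.degrees((r.inv()*q).as_rotvec()).round(2),"target",p.round(4))
E
python3 -c "
from h import *
go(cpose('tall',.15))"
```

```text
t1.55 tcp [0.2473 0.574  0.2313] F [ 0.4  0.5 -1.3] w0.0853 | shift [  81.3 -380.5 -367.9] turn [-28.21   0.     0.  ] target [0.4512 0.0856 0.15  ]
```

move_arm:
  steps:
    - [[81, -380, -368], [-28.2, 0, 0], 94]
    - [[81, -380, -368], [-28.2, 0, 0], 94]
    - [[81, -380, -368], [-28.2, 0, 0], 94]
    - [[81, -380, -368], [-28.2, 0, 0], 94]
    - [[81, -380, -368], [-28.2, 0, 0], 94]
    - [[81, -380, -368], [-28.2, 0, 0], 94]
    - [[81, -380, -368], [-28.2, 0, 0], 94]
    - [[81, -380, -368], [-28.2, 0, 0], 94]
    - [[81, -380, -368], [-28.2, 0, 0], 94]
    - [[81, -380, -368], [-28.2, 0, 0], 94]
  squeeze: 30

```text
time: 2.38
tcp_pos: [0.4062, 0.192, 0.1684]
tool_rot: [-1.272, 1.166, 1.272]
wrist_force: [0.2, 0.7, 0.5]
gripper_width: 0.0805
```

```bash
python3 -c "
from h import *
go(cpose('tall',.15))"
```

```text
t2.38 tcp [0.4062 0.192  0.1684] F [0.2 0.7 0.5] w0.0805 | shift [  18.3  -35.8 -109.8] turn [0.   0.03 0.06] target [0.4512 0.0856 0.15  ]
```

move_arm:
  steps:
    - [[18, -36, -110], [0, 0, 0], 94]
    - [[18, -36, -110], [0, 0, 0], 94]
    - [[18, -36, -110], [0, 0, 0], 94]
    - [[18, -36, -110], [0, 0, 0], 94]
    - [[18, -36, -110], [0, 0, 0], 94]

```text
time: 2.8
tcp_pos: [0.4519, 0.0834, 0.1502]
tool_rot: [-1.269, 1.169, 1.268]
wrist_force: [0.6, 0.2, 0.4]
gripper_width: 0.0801
```

```bash
python3 - <<'E'
from h import *
go(cpose('tall',.018))
p,d=grab_frame("wrist"); cv2.imwrite("pics/w1.png",p[:,:,::-1])
p,d=grab_frame("top"); cv2.imwrite("pics/t1.png",p[:,:,::-1])
E
```

```text
t2.80 tcp [0.4519 0.0834 0.1502] F [0.6 0.2 0.4] w0.0801 | shift [132.2   0.7   2.2] turn [-0.28  0.01  0.05] target [0.4512 0.0856 0.018 ]
```

View pics/w1.png

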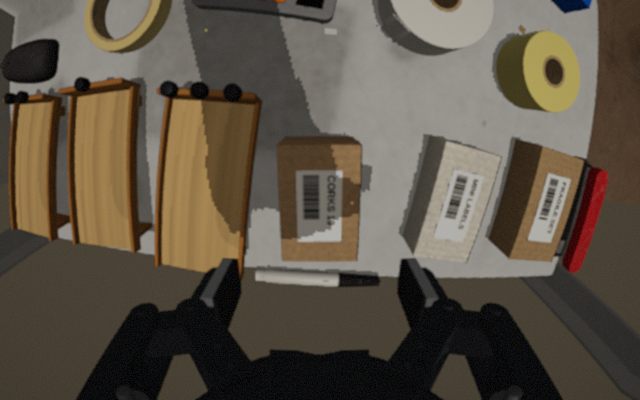

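The wrist view has the tall carton at (320,200), midway between the fingers, and the pin counts from left to right are two, one, three. Descending now.

move_arm:
  steps:
    - [[35, 0.7, 2.2], [0, 0, 0], 94]
    - [[70, 0.7, 2.2], [0, 0, 0], 94]
    - [[100, 0.7, 2.2], [0, 0, 0], 94]
    - [[120, 0.7, 2.2], [0, 0, 0], 94]
    - [[132, 0.7, 2.2], [0, 0, 0], 94]
    - [[132, 0.7, 2.2], [0, 0, 0], 94]
    - [[132, 0.7, 2.2], [0, 0, 0], 94]

```text
time: 3.48
tcp_pos: [0.45, 0.0899, 0.0183]
tool_rot: [-1.273, 1.165, 1.275]
wrist_force: [0.3, -0.7, 0.5]
gripper_width: 0.0804
```

move_arm:
  steps:
    - [[0, 0, 0], [0, 0, 0], 60]
    - [[0, 0, 0], [0, 0, 0], 60]
    - [[0, 0, 0], [0, 0, 0], 60]
    - [[0, 0, 0], [0, 0, 0], 60]
    - [[0, 0, 0], [0, 0, 0], 60]

```text
time: 3.9
tcp_pos: [0.4507, 0.0907, 0.0195]
tool_rot: [-1.273, 1.163, 1.274]
wrist_force: [-1.6, 1.9, 8.0]
gripper_width: 0.0647
```

```bash
python3 - <<'E'
from h import *
go(cpose('tall',.15))
p,d=grab_frame("wrist"); cv2.imwrite("pics/w2.png",p[:,:,::-1])
E
```

```text
t3.90 tcp [0.4507 0.0907 0.0195] F [-1.6  1.9  8. ] w0.0647 | shift [-130.6   -0.2   -4.8] turn [0.19 0.14 0.1 ] target [0.4512 0.0856 0.15  ]
```

View pics/w2.png

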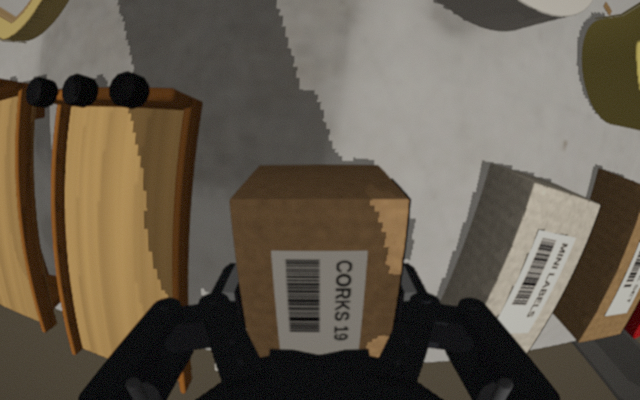

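move_arm:
  steps:
    - [[-35, 0, 0], [0, 0, 0], 60]
    - [[-70, 0, 0], [0, 0, 0], 60]
    - [[-105, 0, 0], [0, 0, 0], 60]
    - [[-130, 0, 0], [0, 0, 0], 60]
    - [[-130, 0, 0], [0, 0, 0], 60]

```text
time: 4.37
tcp_pos: [0.4534, 0.0911, 0.1548]
tool_rot: [-1.275, 1.155, 1.269]
wrist_force: [0.9, 0.7, -1.0]
gripper_width: 0.0647
```

```bash
python3 - <<'E'
from h import *
go(tpose('tall',.025,.019,.07))
E
```

```text
t4.37 tcp [0.4534 0.0911 0.1548] F [ 0.9  0.7 -1. ] w0.0647 | shift [  34.5   56.7 -229.3] turn [ 2.84  0.54 -9.4 ] target [ 0.4176 -0.1421  0.1186]
```

move_arm:
  steps:
    - [[10, 10, -40], [0.5, 0, -2], 60]
    - [[15, 20, -80], [1, 0, -4], 60]
    - [[20, 30, -120], [1.5, 0.3, -6], 60]
    - [[25, 40, -160], [2, 0.5, -8], 60]
    - [[30, 50, -200], [2.5, 0.5, -9.4], 60]
    - [[34, 57, -229], [2.8, 0.5, -9.4], 60]
    - [[34, 57, -229], [2.8, 0.5, -9.4], 60]
    - [[34, 57, -229], [2.8, 0.5, -9.4], 60]
    - [[34, 57, -229], [2.8, 0.5, -9.4], 60]

```text
time: 5.12
tcp_pos: [0.4171, -0.1415, 0.1189]
tool_rot: [-1.312, 1.058, 1.109]
wrist_force: [0.4, 0.9, -1.2]
gripper_width: 0.0648
```

```bash
python3 - <<'E'
from h import *
go(tpose('tall',.025,.019,.01))
p,d=grab_frame("top"); P,u,v=pts("top",d)
p2,_=grab_frame("scene")
cv2.imwrite("pics/t2.png",np.hstack([cv2.resize(p[90:240,250:490,::-1],(400,250)),cv2.resize(p2[120:310,300:500,::-1],(263,250))]))
E
```

```text
t5.12 tcp [ 0.4171 -0.1415  0.1189] F [ 0.4  0.9 -1.2] w0.0648 | shift [60.5 -0.4 -0.7] turn [ 0.01  0.05 -0.02] target [ 0.428  -0.1417  0.0595]
```

View pics/t2.png

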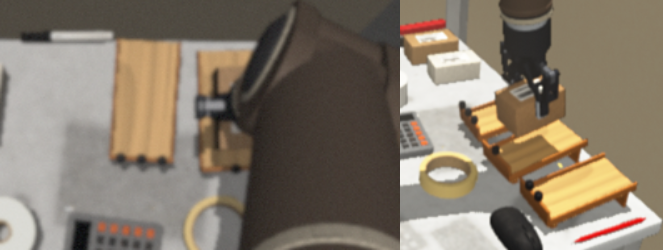

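The scene view shows the carton held above the middle (one-pin) tray, tilted with the deck. Lowering.

move_arm:
  steps:
    - [[25, 0, 0], [0, 0, 0], 60]
    - [[45, 0, 0], [0, 0, 0], 60]
    - [[60, 0, 0], [0, 0, 0], 60]
    - [[60, 0, 0], [0, 0, 0], 60]
    - [[63, 0, 0], [0, 0, 0], 60]
    - [[66, 0, 0], [0, 0, 0], 60]
    - [[68, 0, 0], [0, 0, 0], 60]
    - [[68, 0, 0], [0, 0, 0], 60]

```text
time: 5.88
tcp_pos: [0.4297, -0.1399, 0.0525]
tool_rot: [-1.314, 1.056, 1.11]
wrist_force: [0.4, 0.8, -0.8]
gripper_width: 0.0647
```

```bash
python3 - <<'E'
from h import *
go(tpose('tall',.0,.019,.0))
E
```

```text
t5.88 tcp [ 0.4297 -0.1399  0.0525] F [ 0.4  0.8 -0.8] w0.0647 | shift [ 2.8 25.5 -1.6] turn [0.18 0.07 0.05] target [ 0.4051 -0.1426  0.0453]
```

move_arm:
  steps:
    - [[1.5, 0, -1.5], [0, 0, 0], 60]
    - [[3, 0, -1.5], [0, 0, 0], 60]
    - [[3, 0, -1.5], [0, 0, 0], 60]

```text
time: 6.13
tcp_pos: [0.4308, -0.1417, 0.0501]
tool_rot: [-1.314, 1.055, 1.109]
wrist_force: [-0.3, -0.2, 2.4]
gripper_width: 0.0643
```

move_arm:
  steps:
    - [[1, 0, 0], [0, 0, 0], 60]
    - [[1, 0, 0], [0, 0, 0], 60]

```text
time: 6.3
tcp_pos: [0.4308, -0.1417, 0.05]
tool_rot: [-1.314, 1.054, 1.109]
wrist_force: [-7.4, 1.8, 17.8]
gripper_width: 0.0646
```

move_arm:
  steps:
    - [[-0.5, 4, 0], [0, 0, 0], 60]
    - [[-0.5, 9, 0], [0, 0, 0], 60]
    - [[-0.5, 14, 0], [0, 0, 0], 60]
    - [[-0.5, 18, 0], [0, 0, 0], 60]
    - [[-0.5, 20, 0], [0, 0, 0], 60]
    - [[-0.5, 20, 0], [0, 0, 0], 60]

```text
time: 6.8
tcp_pos: [0.4104, -0.1426, 0.0468]
tool_rot: [-1.314, 1.055, 1.109]
wrist_force: [0.3, 0.0, 0.3]
gripper_width: 0.0645
```

```bash
python3 - <<'E'
from h import *
go(tpose('tall',.0,.019,.0))
E
```

```text
t6.80 tcp [ 0.4104 -0.1426  0.0468] F [0.3 0.  0.3] w0.0645 | shift [0.5 5.5 0.2] turn [0.12 0.1  0.13] target [ 0.4051 -0.1426  0.0453]
```

move_arm:
  steps:
    - [[0, 2, 0], [0, 0, 0], 60]
    - [[0, 4, 0], [0, 0, 0], 60]
    - [[0, 6, 0], [0, 0, 0], 60]
    - [[0, 6, 0], [0, 0, 0], 60]

```text
time: 7.13
tcp_pos: [0.4097, -0.1429, 0.0474]
tool_rot: [-1.32, 1.049, 1.103]
wrist_force: [12.0, 4.4, -1.9]
gripper_width: 0.0646
```

move_arm:
  steps:
    - [[0, 2, 0], [0, 0, 0], 60]
    - [[0, 2, 0], [0, 0, 0], 60]

```text
time: 7.3
tcp_pos: [0.4098, -0.143, 0.0478]
tool_rot: [-1.322, 1.047, 1.1]
wrist_force: [6.2, 3.1, 0.5]
gripper_width: 0.0644
```

The force rise in +x indicates stop contact. I'll ease off, open and look.

move_arm:
  steps:
    - [[0, -1, 0], [0, 0, 0], 60]
    - [[0, -1, 0], [0, 0, 0], 94]
    - [[0, -1, 0], [0, 0, 0], 94]
    - [[0, -1, 0], [0, 0, 0], 94]
    - [[-20, -1, 0], [0, 0, 0], 94]
    - [[-55, -1, 0], [0, 0, 0], 94]
    - [[-95, -1, 0], [0, 0, 0], 94]
    - [[-120, -1, 0], [0, 0, 0], 94]

```text
time: 7.97
tcp_pos: [0.3873, -0.1446, 0.168]
tool_rot: [-1.322, 1.048, 1.098]
wrist_force: [1.4, 0.5, -0.1]
gripper_width: 0.0803
```

```bash
python3 - <<'E'
from h import *
go(cpose('long',.2))
p,d=grab_frame("scene"); P,u,v=pts("scene",d)
cv2.imwrite("pics/s3.png",cv2.resize(p[170:310,320:500,::-1],None,fx=4,fy=4,interpolation=cv2.INTER_CUBIC))
p,d=grab_frame("wrist"); cv2.imwrite("pics/w3.png",p[:,:,::-1])
E
```

```text
t7.97 tcp [ 0.3873 -0.1446  0.168 ] F [ 1.4  0.5 -0.1] w0.0803 | shift [-19.4 -75.7 465.3] turn [ 5.66  0.38 10.83] target [0.4388 0.3234 0.2   ]
```

View pics/s3.png

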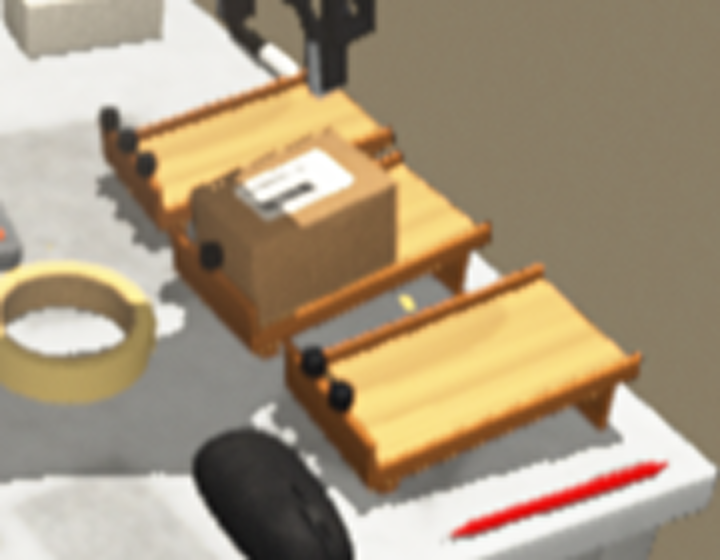

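View pics/w3.png

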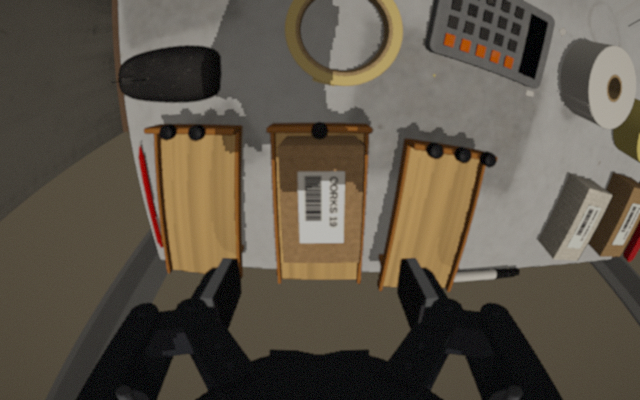

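The tall carton sits flat in the one-pin tray against the stop (wrist view, 320,200). Next is the long carton; the rise happens on the way.

move_arm:
  steps:
    - [[-19, -76, 465], [5.6, 0.4, 10.8], 94]
    - [[-19, -76, 465], [5.6, 0.4, 10.8], 94]
    - [[-19, -76, 465], [5.6, 0.4, 10.8], 94]
    - [[-19, -76, 465], [5.6, 0.4, 10.8], 94]
    - [[-19, -76, 465], [5.6, 0.4, 10.8], 94]
    - [[-19, -76, 465], [5.6, 0.4, 10.8], 94]
    - [[-19, -76, 465], [5.6, 0.4, 10.8], 94]
    - [[-19, -76, 465], [5.6, 0.4, 10.8], 94]
    - [[-19, -76, 465], [5.6, 0.4, 10.8], 94]
    - [[-19, -76, 465], [5.6, 0.4, 10.8], 94]

```text
time: 8.9
tcp_pos: [0.4324, 0.2567, 0.1953]
tool_rot: [-1.171, 1.232, 1.164]
wrist_force: [1.3, -0.0, -0.0]
gripper_width: 0.0806
```

```bash
python3 - <<'E'
from h import *
# tall check from top + refresh others
p,d=grab_frame("top"); P,u,v=pts("top",d)
def rect(x0,x1,y0,y1,z0,z1):
    Q=P[(P[:,0]>x0)&(P[:,0]<x1)&(P[:,1]>y0)&(P[:,1]<y1)&(P[:,2]>z0)&(P[:,2]<z1)]
    if len(Q)<50: return print("none")
    r=cv2.minAreaRect((Q[:,:2]*1000).astype(np.float32)); A=np.c_[Q[:,:2],np.ones(len(Q))]; c=np.linalg.lstsq(A,Q[:,2],rcond=None)[0]
    print(len(Q),np.round(r[0],1),np.round(r[1],1),round(r[2],1),"slope",np.degrees(np.arctan(c[:2])).round(1),np.median(Q[:,2]).round(4))
rect(.33,.54,-.2,-.09,.068,.12)
rect(.36,.53,.27,.375,.04,.08)
rect(.36,.53,.16,.265,.035,.08)
go(cpose('long',.15))
E
```

```text
1397 [ 405.2 -140.8] [99.  66.3] 2.5 slope [ 9.6 -1.4] 0.0871
none
1095 [446.6 212.8] [ 62.  110.3] 83.7 slope [0.  1.1] 0.0455
t8.95 tcp [0.4324 0.2662 0.1961] F [1.4 8.9 2.9] w0.0801 | shift [46.4 -3.3 57.2] turn [0.55 0.32 0.39] target [0.4388 0.3234 0.15  ]
```

```bash
python3 - <<'E'
from h import *
p,d=grab_frame("top"); P,u,v=pts("top",d)
(x,y),t=TRAY['tall']; t=np.radians(t); a=np.array([np.cos(t),np.sin(t)]); b=np.array([-a[1],a[0]])
q=P[:,:2]-[x,y]; X=q@a; Y=q@b
for lo,hi in ((-.03,-.012),(.012,.03)):
    k=(Y>lo)&(Y<hi)&(X>.05)&(X<.11)
    o=np.argsort(X[k]); 
    h,e=np.histogram(X[k],bins=np.arange(.05,.112,.003))
    print([(round(c*1000,1),round(float(np.median(P[k,2][(X[k]>=c)&(X[k]<c+.003)]))*1000,1)) for c in e[:-1] if ((X[k]>=c)&(X[k]<c+.003)).any()])
cv2.imwrite("pics/t4.png",cv2.resize(p[100:220,300:480,::-1],None,fx=4,fy=4,interpolation=cv2.INTER_CUBIC))
s,r=st();print(s['tcp_pos'])
E
```

```text
[(np.float64(50.0), 84.1), (np.float64(53.0), 84.7), (np.float64(56.0), 83.3), (np.float64(59.0), 83.2), (np.float64(62.0), 82.3), (np.float64(65.0), 81.5), (np.float64(68.0), 82.1), (np.float64(71.0), 80.5), (np.float64(74.0), 79.0), (np.float64(77.0), 76.5), (np.float64(80.0), 78.0), (np.float64(83.0), 46.6), (np.float64(86.0), 44.8), (np.float64(89.0), -0.2), (np.float64(92.0), 0.6), (np.float64(95.0), 0.6), (np.float64(98.0), -1.1), (np.float64(101.0), 0.6), (np.float64(104.0), -0.3), (np.float64(107.0), 0.3)]
[(np.float64(50.0), 83.9), (np.float64(53.0), 83.3), (np.float64(56.0), 83.1), (np.float64(59.0), 82.7), (np.float64(62.0), 82.5), (np.float64(65.0), 83.0), (np.float64(68.0), 80.1), (np.float64(71.0), 80.1), (np.float64(74.0), 20.3), (np.float64(77.0), 78.7), (np.float64(80.0), 78.5), (np.float64(83.0), 23.3), (np.float64(86.0), 43.8), (np.float64(89.0), -1.8), (np.float64(92.0), -0.2), (np.float64(95.0), -0.3), (np.float64(98.0), 1.7), (np.float64(101.0), -0.3), (np.float64(104.0), 0.8), (np.float64(107.0), 0.9)]
[0.43213324 0.26211175 0.19550216]
```

View pics/t4.png

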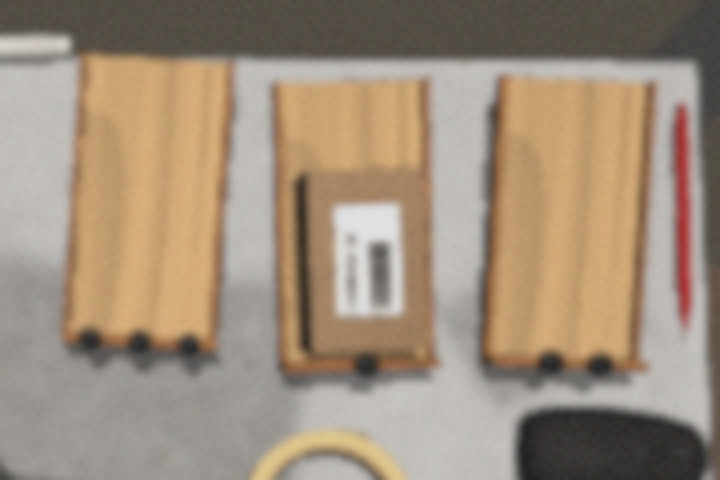

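The tall carton's front face touches the pin (t4.png 367,362), with its top edge about 6 mm short of the bare stop. Measured tray x is about 24 mm, inside the window but not by much. I'll re-check and nudge it at the end. Now the long carton.

```bash
python3 - <<'E'
from h import *
go(cpose('long',.12))
p,d=grab_frame("scene"); P,u,v=pts("scene",d)
for n in ["carton_long","carton_white"]:
    for o in outline_of("scene",n)[:2]:
        P,u,v=pts("scene",d,o['region']); zt=np.percentile(P[:,2],90); T=P[abs(P[:,2]-zt)<.006]
        print(n,o['p'],zt.round(4),[np.round(x,1) for x in cv2.minAreaRect((T[:,:2]*1000).astype(np.float32))])
E
```

```text
t9.00 tcp [0.4321 0.2621 0.1955] F [-0.3 -0.5  0.1] w0.0803 | shift [75.7 -3.3 61.3] turn [0.59 0.18 0.34] target [0.4388 0.3234 0.12  ]
carton_long 0.63 0.052 [array([295.4, 278.1]), array([120.4,  80.1]), np.float64(61.5)]
carton_white 0.98 0.0478 [array([178.9, 307.8]), array([113.9,  36.5]), np.float64(73.2)]
carton_white 0.79 0.0467 [array([446.9, 211.8]), array([ 70.9, 113.3]), np.float64(87.3)]
```

move_arm:
  steps:
    - [[25, -1, 25], [0.3, 0, 0.3], 94]
    - [[50, -3, 50], [0.6, 0, 0.3], 94]
    - [[75, -3, 60], [0.6, 0, 0.3], 94]
    - [[75, -3, 60], [0.6, 0, 0.3], 94]
    - [[75, -3, 60], [0.6, 0, 0.3], 94]

```text
time: 9.57
tcp_pos: [0.4385, 0.3112, 0.1184]
tool_rot: [-1.162, 1.246, 1.16]
wrist_force: [0.3, 0.8, 1.1]
gripper_width: 0.0803
```

```bash
python3 - <<'E'
from h import *
go(cpose('long',.016))
p,d=grab_frame("wrist"); cv2.imwrite("pics/w5.png",p[:,:,::-1])
E
```

```text
t9.57 tcp [0.4385 0.3112 0.1184] F [0.3 0.8 1.1] w0.0803 | shift [1.024e+02 1.000e-01 1.270e+01] turn [-0.54 -0.3  -0.19] target [0.4388 0.3234 0.016 ]
```

View pics/w5.png

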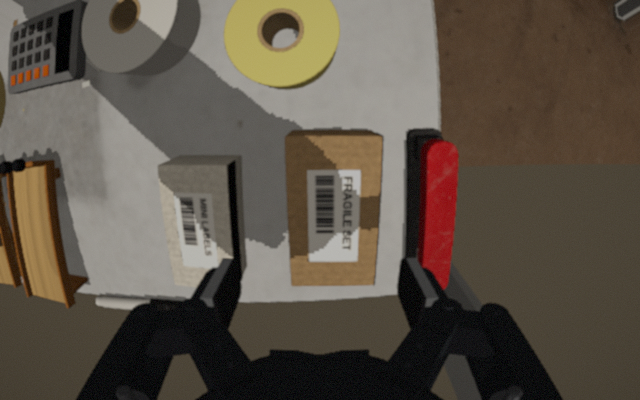

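```bash
python3 - <<'E'
from h import *
import glob
p,d=grab_frame("scene"); P,u,v=pts("scene",d)
k=(P[:,1]>.3)&(P[:,1]<.48)&(P[:,0]>.4)&(P[:,0]<.48)&(P[:,2]<.09)
Q=P[k]
for y in np.arange(.33,.44,.006):
    m=(Q[:,1]>=y)&(Q[:,1]<y+.006)
    if m.any(): print(round(y,3),m.sum(),np.percentile(Q[m,2],[5,50,95]).round(3))
s,r=st(); M=camera_model("wrist"); p,d=grab_frame("wrist")
v,u=np.mgrid[0:400:2,0:640:2]; z=d[::2,::2]; du=u-M['cx'];dv=v-M['cy']; rr=np.hypot(du,dv); th=rr/M['fx']
k=(z>0)&(th<1.2); t=np.tan(th)/np.maximum(rr,1e-6)
C=np.stack([du*t*z,dv*t*z,z],-1)[k]; T=M['tool_from_camera']
W=r.apply(C@T[:3,:3].T+T[:3,3])+s['tcp_pos']
k=(W[:,1]>.27)&(W[:,1]<.45)&(W[:,0]>.4)&(W[:,0]<.47)&(W[:,2]<.09)&(W[:,2]>-.02); Q=W[k]
print("wrist")
for y in np.arange(.27,.45,.006):
    m=(Q[:,1]>=y)&(Q[:,1]<y+.006)
    if m.any(): print(round(y,3),m.sum(),np.percentile(Q[m,2],[5,50,95]).round(3))
go(cpose('long',.016))
E
```

```text
0.33 18 [0.049 0.052 0.053]
0.336 18 [0.05  0.051 0.052]
0.342 21 [0.049 0.051 0.053]
0.348 18 [0.049 0.051 0.052]
0.354 7 [0.048 0.051 0.052]
0.36 1 [0.05 0.05 0.05]
0.384 12 [0.037 0.043 0.05 ]
0.39 81 [0.034 0.043 0.051]
0.396 33 [0.031 0.048 0.051]
0.402 14 [0.048 0.049 0.051]
0.408 21 [0.048 0.05  0.051]
0.414 9 [0.047 0.049 0.05 ]
wrist
0.27 123 [-0.001  0.     0.001]
0.276 119 [-0.001 -0.     0.001]
0.282 22 [-0.001  0.049  0.05 ]
0.288 162 [0.049 0.05  0.051]
0.294 180 [0.049 0.05  0.051]
0.3 178 [0.049 0.05  0.051]
0.306 186 [0.05  0.05  0.051]
0.312 185 [0.049 0.051 0.052]
0.318 182 [0.049 0.05  0.051]
0.324 182 [0.049 0.051 0.052]
0.33 184 [0.05  0.051 0.052]
0.336 178 [0.049 0.05  0.051]
0.342 176 [0.049 0.05  0.051]
0.348 177 [0.049 0.05  0.051]
0.354 75 [0.049 0.05  0.051]
0.36 8 [-0.  0.  0.]
0.366 100 [-0.001 -0.     0.001]
0.372 125 [-0.001 -0.     0.001]
0.378 134 [-0.001 -0.     0.001]
0.384 148 [-0.001  0.     0.008]
0.39 355 [0.007 0.039 0.049]
0.396 230 [0.007 0.048 0.049]
0.402 156 [0.047 0.048 0.049]
0.408 145 [0.047 0.048 0.049]
0.414 86 [0.047 0.048 0.049]
t9.72 tcp [0.4402 0.3121 0.1212] F [-0.2  0.2 -0. ] w0.0801 | shift [105.2   2.3  11.3] turn [-0.6  -0.08  0.07] target [0.4388 0.3234 0.016 ]
```

The wrist depth puts the long carton at y 0.287 to 0.358 and the stapler from 0.387, so the finger has about 10 mm of room.

move_arm:
  steps:
    - [[0, 1, 10], [-0.6, 0, 0], 94]
    - [[30, 1, 10], [-0.6, 0, 0], 94]
    - [[60, 1, 10], [-0.6, 0, 0], 94]
    - [[85, 1, 10], [-0.6, 0, 0], 94]
    - [[104, 1, 10], [-0.6, 0, 0], 94]
    - [[104, 1, 10], [-0.6, 0, 0], 94]
    - [[104, 1, 10], [-0.6, 0, 0], 94]

```text
time: 10.3
tcp_pos: [0.4401, 0.322, 0.0176]
tool_rot: [-1.168, 1.237, 1.165]
wrist_force: [-0.6, 0.5, 0.2]
gripper_width: 0.0807
```

move_arm:
  steps:
    - [[0, 0, 0], [0, 0, 0], 60]
    - [[0, 0, 0], [0, 0, 0], 60]
    - [[0, 0, 0], [0, 0, 0], 60]
    - [[0, 0, 0], [0, 0, 0], 60]
    - [[0, 0, 0], [0, 0, 0], 60]

```text
time: 10.72
tcp_pos: [0.4413, 0.3229, 0.0195]
tool_rot: [-1.168, 1.233, 1.164]
wrist_force: [0.2, -0.1, 7.6]
gripper_width: 0.0673
```

move_arm:
  steps:
    - [[-35, 0, 0], [0, 0, 0], 60]
    - [[-70, 0, 0], [0, 0, 0], 60]
    - [[-105, 0, 0], [0, 0, 0], 60]
    - [[-140, 0, 0], [0, 0, 0], 60]
    - [[-160, 0, 0], [0, 0, 0], 60]
    - [[-160, 0, 0], [0, 0, 0], 60]

```text
time: 11.22
tcp_pos: [0.443, 0.3246, 0.1856]
tool_rot: [-1.166, 1.223, 1.162]
wrist_force: [0.4, 0.9, -1.5]
gripper_width: 0.0673
```

```bash
python3 - <<'E'
from h import *
go(tpose('long',.025,.017,.09))
p,d=grab_frame("wrist"); cv2.imwrite("pics/w6.png",p[:,:,::-1])
E
```

```text
t11.22 tcp [0.443  0.3246 0.1856] F [ 0.4  0.9 -1.5] w0.0673 | shift [  43.4  -17.8 -590.3] turn [-0.97  0.33 -9.4 ] target [ 0.427  -0.2654  0.138 ]
```

View pics/w6.png

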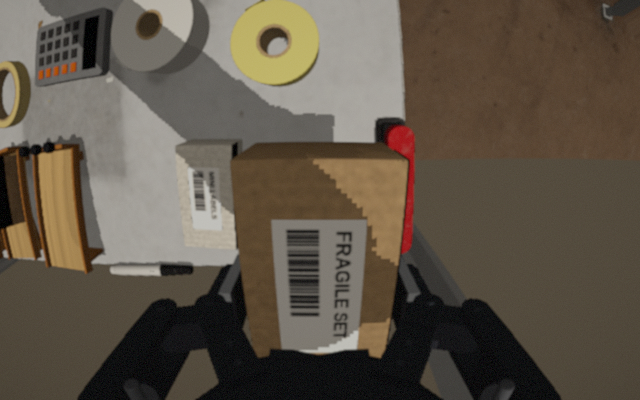

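move_arm:
  steps:
    - [[0, -2, -40], [0, 0, 0], 60]
    - [[0, -5, -80], [0, 0, 0], 60]
    - [[0, -7, -120], [0, 0, 0], 60]
    - [[0, -9, -160], [0, 0, -1], 60]
    - [[0, -10, -200], [0, 0, -2], 60]
    - [[0, -11, -240], [0, 0, -3], 60]
    - [[0, -12, -280], [0, 0, -4], 60]
    - [[0, -13, -320], [-0.3, 0, -5], 60]
    - [[0, -14, -360], [-0.5, 0, -6], 60]
    - [[0, -15, -400], [-1, 0.3, -7], 60]

```text
time: 12.1
tcp_pos: [0.4325, -0.0782, 0.1804]
tool_rot: [-1.241, 1.135, 1.082]
wrist_force: [1.9, 0.0, -1.3]
gripper_width: 0.0675
```

```bash
python3 - <<'E'
from h import *
go(tpose('long',.025,.017,.08))
E
```

```text
t12.10 tcp [ 0.4325 -0.0782  0.1804] F [ 1.9  0.  -1.3] w0.0675 | shift [  52.6    2.9 -187.1] turn [ 0.07 -0.09 -2.55] target [ 0.4287 -0.2655  0.1282]
```

move_arm:
  steps:
    - [[5, 1, -40], [0, 0, -1], 60]
    - [[10, 2, -80], [0, 0, -2], 60]
    - [[15, 3, -120], [0, 0, -2.5], 60]
    - [[25, 3, -155], [0, 0, -2.5], 60]
    - [[40, 3, -182], [0, 0, -2.5], 60]
    - [[52, 3, -187], [0, 0, -2.5], 60]
    - [[52, 3, -187], [0, 0, -2.5], 60]
    - [[52, 3, -187], [0, 0, -2.5], 60]

```text
time: 12.77
tcp_pos: [0.4272, -0.2647, 0.1274]
tool_rot: [-1.257, 1.105, 1.051]
wrist_force: [0.8, 0.4, -1.3]
gripper_width: 0.0673
```

```bash
python3 - <<'E'
from h import *
go(tpose('long',.025,.017,.0))
E
```

```text
t12.77 tcp [ 0.4272 -0.2647  0.1274] F [ 0.8  0.4 -1.3] w0.0673 | shift [79.5 -1.9 -0.6] turn [-0.   -0.02 -0.25] target [ 0.4426 -0.266   0.0494]
```

move_arm:
  steps:
    - [[30, -1, 0], [0, 0, 0], 60]
    - [[55, -1, 0], [0, 0, 0], 60]
    - [[70, -1, 0], [0, 0, 0], 60]
    - [[74, -1, 0], [0, 0, 0], 60]
    - [[75, -1, 0], [0, 0, 0], 60]
    - [[76, -1, 0], [0, 0, 0], 60]

```text
time: 13.27
tcp_pos: [0.4416, -0.2648, 0.0536]
tool_rot: [-1.258, 1.104, 1.051]
wrist_force: [0.4, 0.1, -1.7]
gripper_width: 0.0675
```

```bash
python3 - <<'E'
from h import *
go(tpose('long',.0,.017,.0))
p,d=grab_frame("wrist"); cv2.imwrite("pics/w7.png",p[:,:,::-1])
p,d=grab_frame("scene"); cv2.imwrite("pics/s7.png",cv2.resize(p[170:310,320:500,::-1],None,fx=4,fy=4,interpolation=cv2.INTER_CUBIC))
E
```

```text
t13.27 tcp [ 0.4416 -0.2648  0.0536] F [ 0.4  0.1 -1.7] w0.0675 | shift [ 4.4 24.7 -1.1] turn [ 0.06 -0.01 -0.2 ] target [ 0.418  -0.265   0.0451]
```

View pics/s7.png

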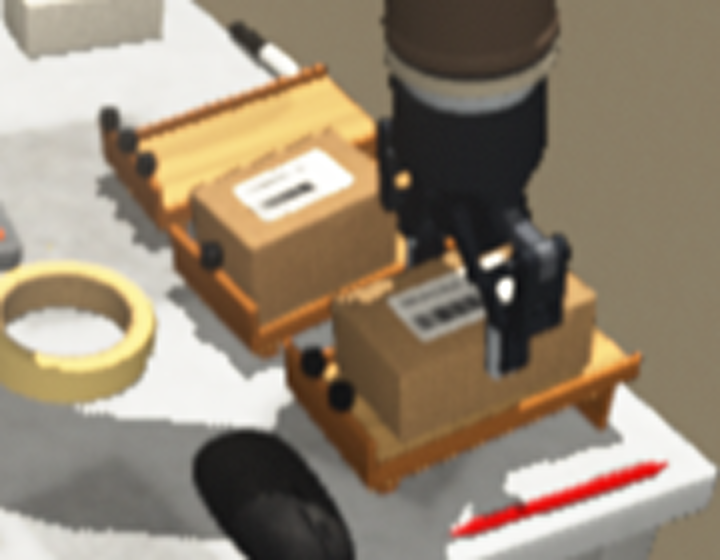

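The long carton is held just above the two-pin tray, between the lips.

move_arm:
  steps:
    - [[1.5, 0, -0.5], [0, 0, 0], 60]
    - [[3, 0, -0.5], [0, 0, 0], 60]
    - [[3, 0, -0.5], [0, 0, 0], 60]

```text
time: 13.62
tcp_pos: [0.4429, -0.2662, 0.0519]
tool_rot: [-1.26, 1.103, 1.049]
wrist_force: [-0.8, 0.2, 3.5]
gripper_width: 0.0676
```

move_arm:
  steps:
    - [[1.2, 0, 0], [0, 0, 0], 60]
    - [[1.2, 0, 0], [0, 0, 0], 60]

```text
time: 13.78
tcp_pos: [0.4429, -0.2662, 0.0518]
tool_rot: [-1.26, 1.102, 1.048]
wrist_force: [-6.4, 2.5, 13.8]
gripper_width: 0.0673
```

Deck contact. Sliding down.

move_arm:
  steps:
    - [[-0.4, 4, 0], [0, 0, 0], 60]
    - [[-0.4, 9, 0], [0, 0, 0], 60]
    - [[-0.4, 14, 0], [0, 0, 0], 60]
    - [[-0.4, 17, 0], [0, 0, 0], 60]
    - [[-0.4, 19, 0], [0, 0, 0], 60]
    - [[-0.4, 20, 0], [0, 0, 0], 60]

```text
time: 14.28
tcp_pos: [0.4243, -0.2654, 0.0491]
tool_rot: [-1.261, 1.101, 1.046]
wrist_force: [6.3, 2.0, -2.2]
gripper_width: 0.0671
```

move_arm:
  steps:
    - [[0.3, 2, 0], [0, 0, 0], 60]
    - [[0.3, 4, 0], [0, 0, 0], 60]
    - [[0.3, 6, 0], [0, 0, 0], 60]
    - [[0.3, 6, 0], [0, 0, 0], 60]

```text
time: 14.62
tcp_pos: [0.4243, -0.2654, 0.0498]
tool_rot: [-1.268, 1.095, 1.04]
wrist_force: [16.0, 4.3, -1.1]
gripper_width: 0.0672
```

```bash
python3 - <<'E'
from h import *
go(tpose('long',.0,.017,.0))
E
```

```text
t14.62 tcp [ 0.4243 -0.2654  0.0498] F [16.   4.3 -1.1] w0.0672 | shift [3.5 7.1 0.1] turn [ 0.16 -0.19  0.63] target [ 0.418  -0.265   0.0451]
```

move_arm:
  steps:
    - [[0, 0, 0], [0, 0, -0.5], 94]
    - [[0, 0, 0], [0, 0, -0.5], 94]
    - [[0, 0, 0], [0, 0, -0.5], 94]
    - [[-20, 0, 0], [0, 0, -0.5], 94]
    - [[-55, 0, 0], [0, 0, -0.5], 94]
    - [[-95, 0, 0], [0, 0, -0.5], 94]
    - [[-135, 0, 0], [0, 0, -0.5], 94]
    - [[-140, 0, 0], [0, 0, -0.5], 94]

```text
time: 15.28
tcp_pos: [0.3988, -0.2661, 0.193]
tool_rot: [-1.275, 1.088, 1.026]
wrist_force: [1.3, -1.2, -0.3]
gripper_width: 0.0805
```

```bash
python3 - <<'E'
from h import *
go(cpose('white',.2))
p,d=grab_frame("scene"); cv2.imwrite("pics/s8.png",cv2.resize(p[170:310,320:500,::-1],None,fx=4,fy=4,interpolation=cv2.INTER_CUBIC))
E
```

```text
t15.28 tcp [ 0.3988 -0.2661  0.193 ] F [ 1.3 -1.2 -0.3] w0.0805 | shift [ -4.6 -28.9 480.4] turn [ 3.29 -0.06 11.51] target [0.4466 0.2127 0.2   ]
```

View pics/s8.png

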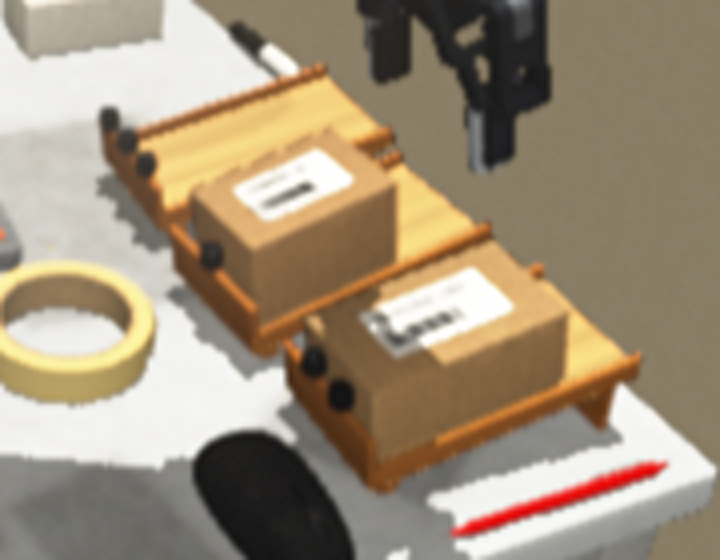

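The long carton is seated against its two pins. Now the white one.

move_arm:
  steps:
    - [[-5, -29, 480], [3.3, 0, 11.5], 94]
    - [[-5, -29, 480], [3.3, 0, 11.5], 94]
    - [[-5, -29, 480], [3.3, 0, 11.5], 94]
    - [[-5, -29, 480], [3.3, 0, 11.5], 94]
    - [[-5, -29, 480], [3.3, 0, 11.5], 94]
    - [[-5, -29, 480], [3.3, 0, 11.5], 94]
    - [[-5, -29, 480], [3.3, 0, 11.5], 94]
    - [[-5, -29, 480], [3.3, 0, 11.5], 94]
    - [[-5, -29, 480], [3.3, 0, 11.5], 94]
    - [[-5, -29, 480], [3.3, 0, 11.5], 94]

```text
time: 16.17
tcp_pos: [0.4379, 0.1402, 0.196]
tool_rot: [-1.136, 1.257, 1.137]
wrist_force: [1.2, 0.1, 0.4]
gripper_width: 0.0805
```

```bash
python3 - <<'E'
from h import *
go(cpose('white',.12))
E
```

```text
t16.17 tcp [0.4379 0.1402 0.196 ] F [1.2 0.1 0.4] w0.0805 | shift [75.9 -1.7 73.1] turn [ 0.03 -0.07 -0.14] target [0.4466 0.2127 0.12  ]
```

move_arm:
  steps:
    - [[25, -2, 30], [0, 0, 0], 94]
    - [[50, -2, 60], [0, 0, 0], 94]
    - [[76, -2, 73], [0, 0, 0], 94]
    - [[76, -2, 73], [0, 0, 0], 94]
    - [[76, -2, 73], [0, 0, 0], 94]

```text
time: 16.58
tcp_pos: [0.445, 0.2118, 0.1175]
tool_rot: [-1.137, 1.263, 1.14]
wrist_force: [0.5, -0.1, 0.8]
gripper_width: 0.0807
```

```bash
python3 - <<'E'
from h import *
go(cpose('white',.015))
s,r=st(); M=camera_model("wrist"); p,d=grab_frame("wrist"); cv2.imwrite("pics/w9.png",p[:,:,::-1])
v,u=np.mgrid[0:400:1,0:640:1]; z=d; du=u-M['cx'];dv=v-M['cy']; rr=np.hypot(du,dv); th=rr/M['fx']
k=(z>0)&(th<1.2); t=np.tan(th)/np.maximum(rr,1e-6)
C=np.stack([du*t*z,dv*t*z,z],-1)[k]; T=M['tool_from_camera']
W=r.apply(C@T[:3,:3].T+T[:3,3])+s['tcp_pos']
Q=W[(W[:,1]>.16)&(W[:,1]<.27)&(W[:,0]>.3)&(W[:,0]<.55)&(W[:,2]<.055)&(W[:,2]>.035)]
print(cv2.minAreaRect((Q[:,:2]*1000).astype(np.float32)))
E
```

```text
t16.58 tcp [0.445  0.2118 0.1175] F [ 0.5 -0.1  0.8] w0.0807 | shift [102.5  -2.3   1.5] turn [ 0.11 -0.28 -0.43] target [0.4466 0.2127 0.015 ]
((401.3743896484375, 215.03285217285156), (202.73394775390625, 109.92109680175781), 0.0013303604209795594)
```

View pics/w9.png

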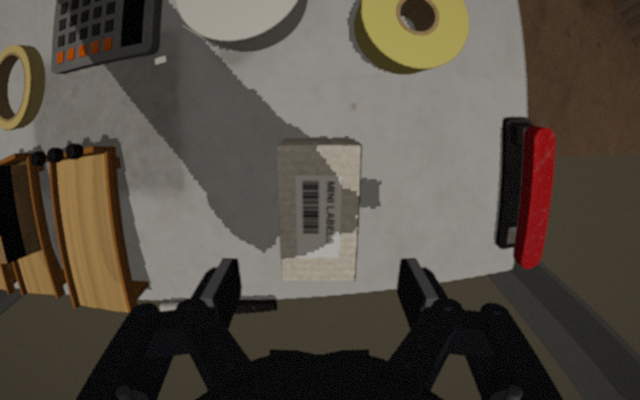

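The white carton (320,210) is centred between the fingers.

move_arm:
  steps:
    - [[30, -2, 1], [0, 0, 0], 94]
    - [[60, -2, 1], [0, 0, 0], 94]
    - [[85, -2, 1], [0, 0, 0], 94]
    - [[102, -2, 1], [0, 0, 0], 94]
    - [[102, -2, 1], [0, 0, 0], 94]
    - [[102, -2, 1], [0, 0, 0], 94]

```text
time: 17.13
tcp_pos: [0.4481, 0.2105, 0.0176]
tool_rot: [-1.135, 1.262, 1.136]
wrist_force: [0.3, 0.1, 0.8]
gripper_width: 0.0805
```

move_arm:
  steps:
    - [[0, 0, 0], [0, 0, 0], 55]
    - [[0, 0, 0], [0, 0, 0], 55]
    - [[0, 0, 0], [0, 0, 0], 55]
    - [[0, 0, 0], [0, 0, 0], 55]
    - [[0, 0, 0], [0, 0, 0], 55]
    - [[0, 0, 0], [0, 0, 0], 55]

```text
time: 17.63
tcp_pos: [0.4496, 0.2103, 0.0196]
tool_rot: [-1.134, 1.26, 1.134]
wrist_force: [-0.2, -1.9, 6.2]
gripper_width: 0.0596
```

move_arm:
  steps:
    - [[-35, 0, 0], [0, 0, 0], 55]
    - [[-70, 0, 0], [0, 0, 0], 55]
    - [[-105, 0, 0], [0, 0, 0], 55]
    - [[-130, 0, 0], [0, 0, 0], 55]
    - [[-130, 0, 0], [0, 0, 0], 55]

```text
time: 18.05
tcp_pos: [0.4531, 0.2121, 0.1561]
tool_rot: [-1.134, 1.249, 1.13]
wrist_force: [1.1, 0.6, 0.1]
gripper_width: 0.0594
```

```bash
python3 - <<'E'
from h import *
go(tpose('white',.025,.017,.07))
p,d=grab_frame("wrist"); cv2.imwrite("pics/w10.png",p[:,:,::-1])
E
```

```text
t18.05 tcp [0.4531 0.2121 0.1561] F [1.1 0.6 0.1] w0.0594 | shift [  37.9   -5.7 -233.6] turn [-2.6  -0.03 -9.62] target [ 0.435  -0.0208  0.1175]
```

View pics/w10.png

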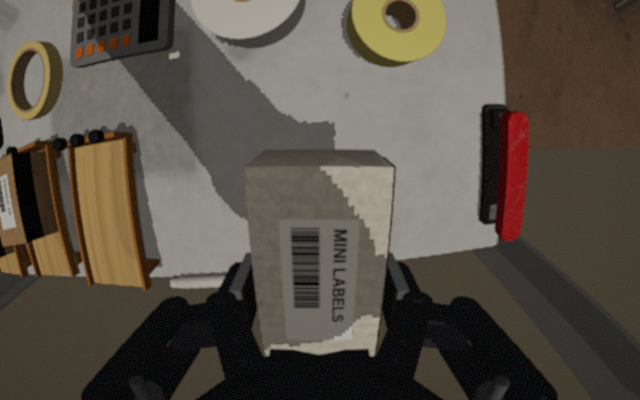

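move_arm:
  steps:
    - [[0, -1, -40], [-0.5, 0, -2], 55]
    - [[3, -2, -80], [-1, 0, -4], 55]
    - [[8, -3, -120], [-1.5, 0, -6], 55]
    - [[15, -4, -160], [-2, 0, -8], 55]
    - [[25, -5, -200], [-2.6, 0, -9.6], 55]
    - [[36, -6, -233], [-2.6, 0, -9.6], 55]
    - [[38, -6, -233], [-2.6, 0, -9.6], 55]
    - [[38, -6, -233], [-2.6, 0, -9.6], 55]
    - [[38, -6, -233], [-2.6, 0, -9.6], 55]

```text
time: 18.85
tcp_pos: [0.4341, -0.0204, 0.1151]
tool_rot: [-1.248, 1.114, 1.038]
wrist_force: [0.8, 0.4, -0.3]
gripper_width: 0.0593
```

```bash
python3 - <<'E'
from h import *
go(tpose('white',.025,.017,.0))
E
```

```text
t18.85 tcp [ 0.4341 -0.0204  0.1151] F [ 0.8  0.4 -0.3] w0.0593 | shift [67.8 -1.6 -0.2] turn [-0.01 -0.11 -0.19] target [ 0.4472 -0.0215  0.0485]
```

move_arm:
  steps:
    - [[30, -1, 0], [0, 0, 0], 55]
    - [[50, -1, 0], [0, 0, 0], 55]
    - [[59, -1, 0], [0, 0, 0], 55]
    - [[62, -1, 0], [0, 0, 0], 55]
    - [[63, -1, 0], [0, 0, 0], 55]
    - [[63, -1, 0], [0, 0, 0], 55]

```text
time: 19.35
tcp_pos: [0.4461, -0.0206, 0.0536]
tool_rot: [-1.249, 1.113, 1.038]
wrist_force: [0.6, 0.1, -0.6]
gripper_width: 0.0594
```

move_arm:
  steps:
    - [[1, 0, 0], [0, 0, 0], 55]
    - [[2, 0, 0], [0, 0, 0], 55]
    - [[2, 0, 0], [0, 0, 0], 55]

```text
time: 19.6
tcp_pos: [0.4468, -0.0205, 0.0522]
tool_rot: [-1.249, 1.112, 1.038]
wrist_force: [-0.5, -0.6, -0.4]
gripper_width: 0.0595
```

```bash
python3 - <<'E'
from h import *
go(tpose('white',.0,.017,.0))
E
```

```text
t19.60 tcp [ 0.4468 -0.0205  0.0522] F [-0.5 -0.6 -0.4] w0.0595 | shift [ 3.7 25.3 -0.9] turn [ 0.05 -0.08 -0.11] target [ 0.4226 -0.02    0.0442]
```

move_arm:
  steps:
    - [[1.2, 0, -0.5], [0, 0, 0], 55]
    - [[2, 0, -0.5], [0, 0, 0], 55]
    - [[2, 0, -0.5], [0, 0, 0], 55]

```text
time: 19.85
tcp_pos: [0.4475, -0.0211, 0.0508]
tool_rot: [-1.249, 1.112, 1.037]
wrist_force: [-3.9, -0.2, 10.4]
gripper_width: 0.0598
```

move_arm:
  steps:
    - [[1, 0, 0], [0, 0, 0], 55]
    - [[1, 0, 0], [0, 0, 0], 55]

```text
time: 20.02
tcp_pos: [0.4475, -0.021, 0.0508]
tool_rot: [-1.249, 1.111, 1.037]
wrist_force: [-8.6, 0.5, 21.0]
gripper_width: 0.0595
```

move_arm:
  steps:
    - [[-0.6, 4, 0], [0, 0, 0], 55]
    - [[-0.6, 9, 0], [0, 0, 0], 55]
    - [[-0.6, 14, 0], [0, 0, 0], 55]
    - [[-0.6, 17, 0], [0, 0, 0], 55]
    - [[-0.6, 19, 0], [0, 0, 0], 55]
    - [[-0.6, 20, 0], [0, 0, 0], 55]

```text
time: 20.52
tcp_pos: [0.4308, -0.0202, 0.049]
tool_rot: [-1.251, 1.106, 1.032]
wrist_force: [9.0, -2.1, -1.4]
gripper_width: 0.0594
```

move_arm:
  steps:
    - [[0.3, 2, 0], [0, 0, 0], 55]
    - [[0.3, 4, 0], [0, 0, 0], 55]
    - [[0.3, 5, 0], [0, 0, 0], 55]
    - [[0.3, 5, 0], [0, 0, 0], 55]

```text
time: 20.85
tcp_pos: [0.4307, -0.0202, 0.0495]
tool_rot: [-1.255, 1.099, 1.025]
wrist_force: [11.3, -3.8, -0.1]
gripper_width: 0.0591
```

```bash
python3 - <<'E'
from h import *
go(tpose('white',.0,.017,.0))
E
```

```text
t20.85 tcp [ 0.4307 -0.0202  0.0495] F [11.3 -3.8 -0.1] w0.0591 | shift [ 3.6  9.  -0.3] turn [-0.02 -0.    0.87] target [ 0.4226 -0.02    0.0442]
```

move_arm:
  steps:
    - [[0, 0, 0], [0, 0, -0.5], 94]
    - [[0, 0, 0], [0, 0, -0.5], 94]
    - [[0, 0, 0], [0, 0, -0.5], 94]
    - [[0, 0, 0], [0, 0, -0.5], 94]
    - [[-20, 0, 0], [0, 0, -0.5], 94]
    - [[-55, 0, 0], [0, 0, -0.5], 94]
    - [[-95, 0, 0], [0, 0, -0.5], 94]
    - [[-135, 0, 0], [0, 0, -0.5], 94]
    - [[-140, 0, 0], [0, 0, -0.5], 94]

```text
time: 21.6
tcp_pos: [0.4056, -0.0186, 0.1924]
tool_rot: [-1.26, 1.087, 1.013]
wrist_force: [1.3, 0.2, -0.2]
gripper_width: 0.08
```

move_arm:
  steps:
    - [[-20, 0, 40], [0, 0, 0], 94]
    - [[-20, 0, 80], [0, 0, 0], 94]
    - [[-20, 0, 120], [0, 0, 0], 94]
    - [[-20, 0, 160], [0, 0, 0], 94]
    - [[-20, 0, 200], [0, 0, 0], 94]
    - [[-20, 0, 240], [0, 0, 0], 94]
    - [[-20, 0, 260], [0, 0, 0], 94]
    - [[-20, 0, 260], [0, 0, 0], 94]
    - [[-20, 0, 260], [0, 0, 0], 94]

```text
time: 22.35
tcp_pos: [0.4159, 0.2419, 0.2115]
tool_rot: [-1.262, 1.088, 1.016]
wrist_force: [0.8, -1.6, 0.4]
gripper_width: 0.0804
```

```bash
cat > chk.py <<'E'
from h import *
import sys
ds=[];
for _ in range(3): p,d=grab_frame("top"); ds.append(d)
d=np.median(ds,0).astype(np.float32); P,u,v=pts("top",d)
H={'tall':.06,'long':.05,'white':.045}
for n in TRAY:
    (x,y),t=TRAY[n]; t=np.radians(t); a=np.array([np.cos(t),np.sin(t)]); b=np.array([-a[1],a[0]])
    q=P[:,:2]-[x,y]; X=q@a; Y=q@b; bb=np.radians(10)
    deck=.032-np.tan(bb)*X; hn=(P[:,2]-deck)*np.cos(bb)
    k=(abs(Y)<.06)&(abs(X)<.11)&(hn>H[n]-.012)&(hn<H[n]+.012)&(P[:,2]>.03)
    Q=np.c_[X[k],Y[k]]; A=np.c_[Q,np.ones(k.sum())]; co=np.linalg.lstsq(A,P[k,2],rcond=None)[0]
    r=cv2.minAreaRect((Q*1000).astype(np.float32)); cx=r[0][0]-H[n]*1000*np.sin(bb)
    ztop=np.median(P[k,2]-A@co)+co@[r[0][0]/1000,r[0][1]/1000,1]
    s=(abs(Y)<.035)&(X>.06)&(X<.12)&(P[:,2]>.03)
    print(n,"tray x %.1f y %.1f"%(cx,r[0][1]),"dims",np.round(r[1],1),"ang",round(r[2],1),"slope",np.degrees(np.arctan(co[:2])).round(1),"z under %.4f"%(ztop-H[n]*np.cos(bb)),"front %.1f outer stop %.1f"%(np.percentile(Q[:,0],99.5)*1000,np.percentile(X[s],99.5)*1000))
cv2.imwrite(sys.argv[1],cv2.resize(p[100:220,300:480,::-1],None,fx=4,fy=4,interpolation=cv2.INTER_CUBIC))
q,_=grab_frame("scene"); cv2.imwrite(sys.argv[2],cv2.resize(q[160:310,320:500,::-1],None,fx=4,fy=4,interpolation=cv2.INTER_CUBIC))
s,r=st();print(s['time'],s['tcp_pos'])
E
python3 chk.py pics/c1.png pics/d1.png
```

```text
tall tray x 23.6 y -1.8 dims [98.9 65.9] ang 0.4 slope [-9.9  0.7] z under 0.0282 front 82.9 outer stop 93.7
long tray x 21.3 y -2.5 dims [ 69.4 130.5] ang 89.9 slope [-10.6   0.9] z under 0.0284 front 93.0 outer stop 118.1
white tray x 26.1 y -0.8 dims [121.5  67.9] ang 0.5 slope [-10.4  -0.3] z under 0.0276 front 93.6 outer stop 94.2
22.55 [0.41663208 0.2396478  0.21223815]
```

View pics/c1.png

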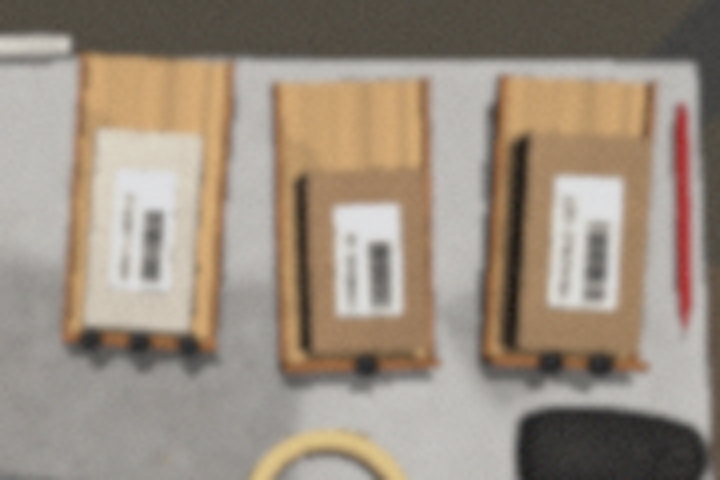

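View pics/d1.png

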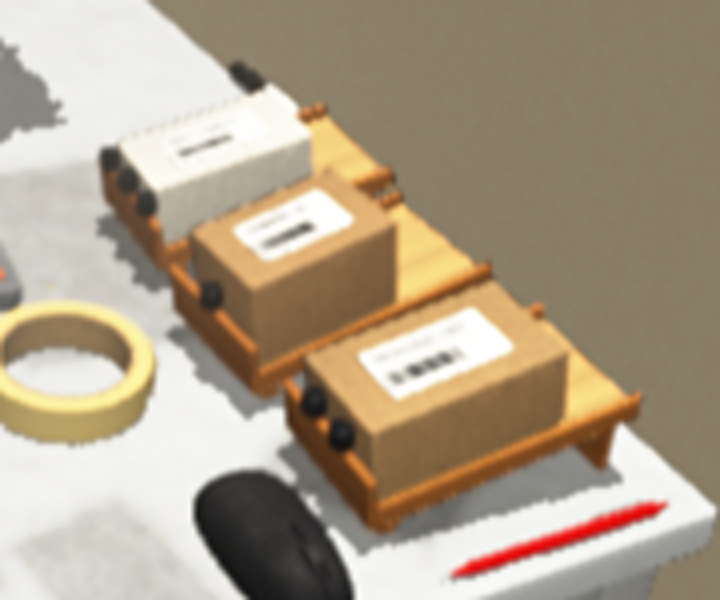

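All three are in the right trays, right way up, flat (slope about 10°) and centred to within 3 mm. The pins touch the cartons. Estimated gaps to the stop foot are long ~5 mm, white ~5.5 mm and tall ~7 mm, against a limit of 10. The tall one has the least margin because I eased it back before opening. I have time to nudge it downhill with closed fingers.

```bash
python3 - <<'E'
from h import *
go(tpose('tall',.0845,.02,.12))
E
```

```text
t22.55 tcp [0.4166 0.2396 0.2122] F [-0.2  0.1 -0.5] w0.0801 | shift [  47.   -65.2 -376.2] turn [-5.56 -1.    1.76] target [ 0.4673 -0.1402  0.1791]
```

move_arm:
  steps:
    - [[0, -65, -376], [-5.5, -1, 1.8], 0]
    - [[0, -65, -376], [-5.5, -1, 1.8], 0]
    - [[0, -65, -376], [-5.5, -1, 1.8], 0]
    - [[0, -65, -376], [-5.5, -1, 1.8], 0]
    - [[0, -65, -376], [-5.5, -1, 1.8], 0]
    - [[0, -65, -376], [-5.5, -1, 1.8], 0]
    - [[0, -65, -376], [-5.5, -1, 1.8], 0]
    - [[0, -65, -376], [-5.5, -1, 1.8], 0]
    - [[0, -65, -376], [-5.5, -1, 1.8], 0]
    - [[0, -65, -376], [-5.5, -1, 1.8], 0]

```text
time: 23.38
tcp_pos: [0.4567, -0.1456, 0.2259]
tool_rot: [-1.309, 1.063, 1.101]
wrist_force: [0.1, -0.7, -0.7]
gripper_width: 0.0003
```

```bash
python3 - <<'E'
from h import *
go(tpose('tall',.0845,.02,.07))
E
```

```text
t23.38 tcp [ 0.4567 -0.1456  0.2259] F [ 0.1 -0.7 -0.7] w0.0003 | shift [97.9 -2.4  5.3] turn [-0.41 -0.14  0.07] target [ 0.476  -0.1399  0.1299]
```

move_arm:
  steps:
    - [[35, -3, 5], [0, 0, 0], 0]
    - [[70, -3, 5], [0, 0, 0], 0]
    - [[98, -3, 5], [0, 0, 0], 0]
    - [[98, -3, 5], [0, 0, 0], 0]
    - [[98, -3, 5], [0, 0, 0], 0]

```text
time: 23.8
tcp_pos: [0.4751, -0.1407, 0.1292]
tool_rot: [-1.306, 1.066, 1.103]
wrist_force: [0.5, 0.6, 0.8]
gripper_width: -0.0001
```

```bash
python3 - <<'E'
from h import *
go(tpose('tall',.0845,.02,.0))
p,d=grab_frame("scene"); cv2.imwrite("pics/s12.png",cv2.resize(p[160:310,320:500,::-1],None,fx=4,fy=4,interpolation=cv2.INTER_CUBIC))
E
```

```text
t23.80 tcp [ 0.4751 -0.1407  0.1292] F [0.5 0.6 0.8] w-0.0001 | shift [69.5 -1.2  1. ] turn [-0.5  -0.13 -0.13] target [ 0.4881 -0.1394  0.0609]
```

View pics/s12.png

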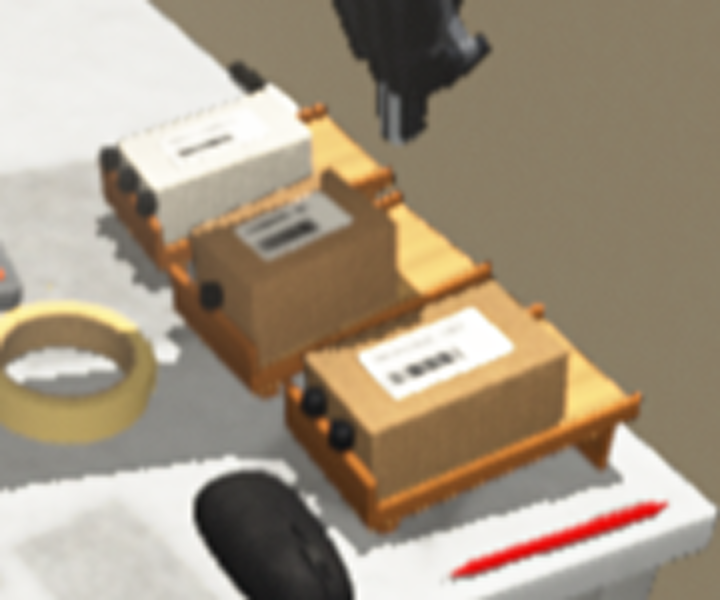

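move_arm:
  steps:
    - [[30, -3, 2], [-0.5, 0, 0], 0]
    - [[50, -3, 2], [-0.5, 0, 0], 0]
    - [[65, -3, 2], [-0.5, 0, 0], 0]
    - [[68, -3, 2], [-0.5, 0, 0], 0]
    - [[68, -3, 2], [-0.5, 0, 0], 0]

```text
time: 24.27
tcp_pos: [0.4914, -0.1387, 0.0654]
tool_rot: [-1.315, 1.059, 1.105]
wrist_force: [0.2, -0.4, -0.5]
gripper_width: -0.0
```

move_arm:
  steps:
    - [[0, 4, 0], [0, 0, 0], 0]
    - [[0, 8, 0], [0, 0, 0], 0]
    - [[0, 11, 0], [0, 0, 0], 0]
    - [[0, 13, 0], [0, 0, 0], 0]
    - [[0, 14, 0], [0, 0, 0], 0]

```text
time: 24.68
tcp_pos: [0.4773, -0.1393, 0.0634]
tool_rot: [-1.315, 1.059, 1.105]
wrist_force: [-0.3, -0.1, -0.5]
gripper_width: 0.0001
```

move_arm:
  steps:
    - [[0, 1, 0], [0, 0, 0], 0]
    - [[0, 2, 0], [0, 0, 0], 0]
    - [[0, 3, 0], [0, 0, 0], 0]
    - [[0, 4, 0], [0, 0, 0], 0]

```text
time: 25.02
tcp_pos: [0.4734, -0.1395, 0.0627]
tool_rot: [-1.315, 1.059, 1.105]
wrist_force: [0.4, -0.4, 0.8]
gripper_width: 0.0002
```

move_arm:
  steps:
    - [[0, 1, 0], [0, 0, 0], 0]
    - [[0, 2, 0], [0, 0, 0], 0]
    - [[0, 2, 0], [0, 0, 0], 0]

```text
time: 25.27
tcp_pos: [0.4711, -0.1395, 0.0622]
tool_rot: [-1.315, 1.059, 1.105]
wrist_force: [0.8, -0.0, -0.6]
gripper_width: 0.0002
```

```bash
python3 - <<'E'
from h import *
go(tpose('tall',.0665,.02,.0))
p,d=grab_frame("scene"); cv2.imwrite("pics/s13.png",cv2.resize(p[160:310,320:500,::-1],None,fx=4,fy=4,interpolation=cv2.INTER_CUBIC))
E
```

```text
t25.27 tcp [ 0.4711 -0.1395  0.0622] F [ 0.8 -0.  -0.6] w0.0002 | shift [ 4.2  1.5 -0.5] turn [-0.01 -0.16  0.13] target [ 0.4704 -0.1401  0.0578]
```

View pics/s13.png

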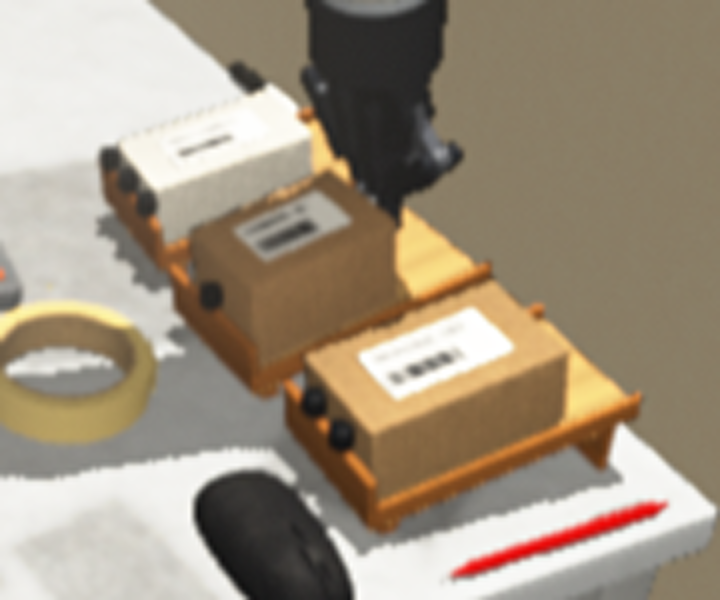

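move_arm:
  steps:
    - [[0, 1, 0], [0, 0, 0], 0]
    - [[0, 2, 0], [0, 0, 0], 0]
    - [[0, 2.5, 0], [0, 0, 0], 0]

```text
time: 25.57
tcp_pos: [0.47, -0.1398, 0.0623]
tool_rot: [-1.316, 1.058, 1.103]
wrist_force: [4.0, -0.3, 1.0]
gripper_width: -0.0002
```

move_arm:
  steps:
    - [[0, 1, 0], [0, 0, 0], 0]
    - [[0, 2, 0], [0, 0, 0], 0]
    - [[0, 2.5, 0], [0, 0, 0], 0]

```text
time: 25.82
tcp_pos: [0.4698, -0.1402, 0.0629]
tool_rot: [-1.319, 1.055, 1.099]
wrist_force: [7.6, 1.0, 1.7]
gripper_width: -0.0
```

move_arm:
  steps:
    - [[0, 2, 0], [0, 0, 0], 0]
    - [[0, 4, 0], [0, 0, 0], 0]
    - [[0, 4, 0], [0, 0, 0], 0]

```text
time: 26.07
tcp_pos: [0.4697, -0.1408, 0.0639]
tool_rot: [-1.324, 1.051, 1.093]
wrist_force: [9.6, 0.4, 2.0]
gripper_width: 0.0004
```

move_arm:
  steps:
    - [[0, -10, 0], [0, 0, 0], 0]
    - [[0, -15, 0], [0, 0, 0], 0]
    - [[-35, -15, 0], [0, 0, 0], 0]
    - [[-75, -15, 0], [0, 0, 0], 0]
    - [[-115, -15, 0], [0, 0, 0], 0]
    - [[-150, -15, 0], [0, 0, 0], 0]
    - [[-160, -15, 40], [0, 0, 0], 0]
    - [[-160, -15, 80], [0, 0, 0], 0]
    - [[-160, -15, 120], [0, 0, 0], 0]
    - [[-160, -15, 160], [0, 0, 0], 0]

```text
time: 26.9
tcp_pos: [0.4471, 0.0209, 0.223]
tool_rot: [-1.323, 1.051, 1.092]
wrist_force: [1.8, 0.9, -0.9]
gripper_width: 0.0003
```

move_arm:
  steps:
    - [[0, 0, 40], [0, 0, 0], 0]
    - [[0, 0, 80], [0, 0, 0], 0]
    - [[0, 0, 120], [0, 0, 0], 0]
    - [[0, 0, 160], [0, 0, 0], 0]
    - [[0, 0, 200], [0, 0, 0], 0]
    - [[0, 0, 200], [0, 0, 0], 0]
    - [[0, 0, 200], [0, 0, 0], 0]

```text
time: 27.48
tcp_pos: [0.4387, 0.2226, 0.2209]
tool_rot: [-1.326, 1.051, 1.097]
wrist_force: [0.9, -0.4, -0.6]
gripper_width: -0.0003
```

```bash
python3 chk.py pics/c2.png pics/d2.png; python3 - <<'E'
from h import *
p,d=grab_frame("top"); P,u,v=pts("top",d)
for n,x,y in(("mouse",.307,-.296),("roll",.303,.295)):
    k=(np.hypot(P[:,0]-x,P[:,1]-y)<.09)&(P[:,2]>.015)&(P[:,0]<.36)&(P[:,2]<.06); print(n,[np.round(i,1) for i in cv2.minAreaRect((P[k,:2]*1000).astype(np.float32))])
# tall/others: back top edge based x
H={'tall':(.06,.1),'long':(.05,.12),'white':(.045,.11)}
for n in TRAY:
    (x,y),t=TRAY[n]; t=np.radians(t); a=np.array([np.cos(t),np.sin(t)]); b=np.array([-a[1],a[0]])
    q=P[:,:2]-[x,y]; X=q@a; Y=q@b; h,l=H[n]
    hn=(P[:,2]-(.032-np.tan(np.radians(10))*X))*.985
    back=[]
    for yy in np.arange(-.02,.02,.0025):
        k=(Y>yy)&(Y<yy+.0025)&(hn>h-.01)&(hn<h+.012)&(X<.05); back.append(X[k].min())
    print(n,"back %.1f -> under x %.1f"%(np.median(back)*1000,(np.median(back)-.0011+l/2*.985-h*.174)*1000))
E
```

```text
tall tray x 24.9 y -1.3 dims [65.6 98.1] ang 89.8 slope [-9.8  0.8] z under 0.0279 front 83.9 outer stop 93.7
long tray x 21.3 y -2.8 dims [130.8  69.6] ang 0.3 slope [-10.7   0.8] z under 0.0283 front 92.8 outer stop 118.0
white tray x 26.2 y -0.2 dims [ 68.1 121. ] ang 90.0 slope [-10.3  -0.2] z under 0.0276 front 93.5 outer stop 94.1
27.6833 [0.43968221 0.21902667 0.22137134]
mouse [array([ 319.3, -284.4]), array([128.6,  77.7]), np.float64(87.5)]
roll [array([0., 0.]), array([0., 0.]), np.float64(0.0)]
tall back -161.3 -> under x -123.6
long back -158.9 -> under x -109.6
white back -149.7 -> under x -104.5
```

View pics/c2.png

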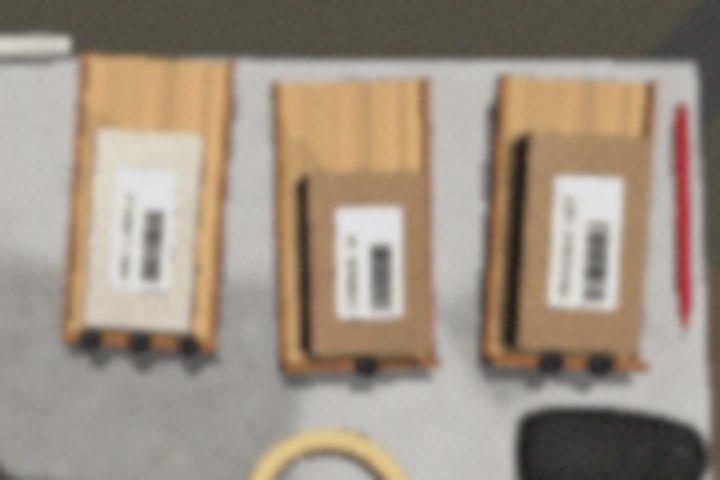

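The tall carton moved about 1.3 mm and then would not move further, so it is seated against the pin. Before handing in I'll check the bystanders in the wrist view.

```bash
python3 - <<'E'
from h import *
p,d=grab_frame("scene")
for n,x,y in(("computer_mouse",.307,-.296),("yellow_roll",.303,.295)):
    q=spot_point("scene",n); print(n,[(np.round(i['xy'],1),round(i['p'],2)) for i in q[:2]],"start px",proj("scene",[x,y,0]).round(1))
s,_=st(); print(s['time'],abs(s['qvel']).max())
print(close_job())
E
```

```text
computer_mouse [(array([385.2, 298.1]), 0.88)] start px [[387.4 299.4]]
yellow_roll [(array([287.8, 172.2]), 0.78)] start px [[286.  173.1]]
27.8833 0.003958175622130884
the job is handed in; nothing more can be done
None
```

All three cartons are in their trays, and I handed the job in at about 28 s of the 80 s allowed. The tallest is in the one-pin tray, the longest in the two-pin tray and the white one in the three-pin tray. No verdict is given, so what follows is from my own measurements.

- **Flatness and alignment:** from the top camera, each deck-side slope is about 10–11°, each carton is within 3 mm of its middle line, and the lengths are aligned to under 1°. All are label side up and released.
- **Gap to the end stop:** every carton stops against the pins, which stick out past the stop, leaving about 5–6 mm to its foot (limit 10 mm). Two of these readings needed care:
    - **Tall carton:** it first sat about 7 mm short, so I pushed it with closed fingers until it would not move. It then measured x ≈ 24.9 mm in its tray (window 20.8–36.8).
    - **Long and white:** their outlines included the pins, so I worked from their back edges: x ≈ 16 mm (window 10.9–26.9) and x ≈ 20 mm (window 15.8–31.8).
- **Uncertainty:** the tray origins are good to only about 2 mm along x.
- **Bystanders:** the mouse and the yellow roll were found within about 3 pixels of their starting positions.
- **Check that failed:** my final depth-based re-check of the mouse, the roll and the cartons' back edges gave unusable numbers, because the arm or background was in the view. I relied on the other measurements above instead.

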